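# Steam the corn on the countertop cooker

### The job

The cooker has been left on: first turn its green selector to off (the white ring). With it off, put all the corn from the orange board into the pot and set the lid on squarely, seated all round; then set the round black heat dial to the green line, and last turn the selector to the three dots so that it rests in that click position. Do not disturb the slicer, the oil bottle or the mug.

Things in the scene. Friction and masses are not known exactly. Their poses are not given: they have to be found in the camera images.
- cooker: White cooker, 236 mm (its x) by 340 mm (y), fixed. Origin: centre of its underside, z up, x away from the user. A round open steel pot, 204 mm across, is set in its -y end (two small black handles to +x and -x). On the +y end a dark control panel, 87 mm above the worktop, with two upright knobs 116 mm apart: the green selector nearer the user (-x), the round black heat dial beyond it (+x).
- pot_rim (a point): Centre of the pot's open mouth, at the height of its rim, 125 mm above the worktop; axes as the cooker's. The pot's mouth is 190 mm wide inside, 204 mm outside; the walls are almost straight.
- pot_floor (a point): Centre of the flat floor inside the pot, 87 mm below the rim; the floor is about 186 mm wide.
- selector_grip (a point): Grip point of the selector: on its vertical axis, 27 mm above the panel. A green bar, 50 mm long, 16 mm wide, its top 35 mm above the panel, on a black skirt disc 52 mm across and 8 mm tall. The white pointer line on the bar points along this point's x axis (z up). 84 mm clear of the pot.
- selector (a joint): Selector angle, rad, growing clockwise seen from above. A sprung detent gives five click positions 0.6 rad apart: 0 = off (white ring), 0.6, 1.2, 1.8 and 2.4 = one, two, three and four dots. Let go between two, it jumps to the nearer one and rests within 0.05 rad of it. About 0.1 N m turns it over a click. End stops at -0.12 and 2.52.
- off_mark (a point): The white ring on the panel (off), 40 mm from the selector's axis; the pointer points at it when the selector is off.
- three_dots (a point): Middle of the row of three white dots on the panel, 42 mm from the selector's axis; the pointer points at it in the three-dot position. Each row of one to four dots runs outward from the selector.
- heat_grip (a point): Grip point of the heat dial: on its vertical axis, 27 mm above the panel. The dial is a round black knob, 40 mm across, its top 35 mm above the panel, on a skirt 54 mm across and 7 mm tall. The white pointer line on its top points along this point's x axis (z up).
- heat_dial (a joint): Heat dial angle in rad, growing clockwise seen from above, without clicks; it stays where it is left (friction 0.04 N m). 0 = lowest, 3.0 = highest, at end stops; a white tick every 0.5 rad. The one green line, longer and broader than the ticks, is at 2.0.
- green_line (a point): The green line on the panel beside the heat dial, 40 mm from its axis; the dial's pointer points at it when set.
- board: Orange plastic chopping board, 230 mm by 180 mm, 10 mm thick, fixed on the worktop; origin at the centre of its underside, with a loop handle at its +x end. The corn stands on it. It lies to the left or the right of the cooker, the lid on the other side.
- lid: Round glass lid, steel rim, 208 mm across, about 0.35 kg, lying on the worktop. Origin: centre of its underside, z up. Under its flange a chamfered plug, 180 mm across and 8 mm deep, drops into the pot's mouth; seated, the flange rests on the rim and the origin is 8 mm below the rim. The glass rises to 18 mm above the origin. Black round knob on top: 36 mm across, 28 to 52 mm above the origin.
- lid_grip (a point): Grip point in the lid's knob, on the lid's axis, 42 mm above the lid's origin.
- slicer: White mandoline slicer with a green handle, 390 mm long, 105 mm wide, 30 mm tall, lying beyond the cooker. Leave it alone.
- oil: Amber oil bottle, 62 mm across, 200 mm tall, standing beyond the cooker; origin at the centre of its underside. Leave it alone.
- mug: Blue mug, 80 mm across, 90 mm tall, standing beyond the cooker, its handle away from the robot; origin at the centre of its underside. Leave it alone.
- corn1: Piece of corn on the cob, a barrel 70 mm long, 48 mm across at mid-length and 41 mm at its flat ends, 90 g, standing on one end on the board; origin at its centre, z along its length. Two to four pieces are present.
- corn2: Piece of corn on the cob, a barrel 70 mm long, 48 mm across at mid-length and 41 mm at its flat ends, 90 g, standing on one end on the board; origin at its centre, z along its length. Two to four pieces are present.
- corn3: Piece of corn on the cob, a barrel 70 mm long, 48 mm across at mid-length and 41 mm at its flat ends, 90 g, standing on one end on the board; origin at its centre, z along its length. Two to four pieces are present.
- corn4: Piece of corn on the cob, a barrel 70 mm long, 48 mm across at mid-length and 41 mm at its flat ends, 90 g, standing on one end on the board; origin at its centre, z along its length. Two to four pieces are present.
Things that resemble listed ones, but are neither listed nor needed, are in the scene too. Several things look just like the lid: the one meant starts farthest to the robot's left.

How it is judged:
By the outcome, as a careful person would: the job done as asked, in the order asked, and still so for the second after the job is handed in, with the robot touching nothing.
Of corn1, corn2, corn3, corn4 only 2 to 4 are there at a start; the rules pass over those that are not, and their reading is None.
At some moment in a run one of corn1, corn2, corn3, corn4, lid may be knocked a few centimetres aside while the robot is not near it.
Once in a run the grip may slacken for a moment while it holds something.
It also fails if it takes over 210 s, if anything falls off the work surface, if the arm or the gripper's body presses on something with over 40 N, if the wrist force passes 120 N, or if a joint passes its speed limit or range.

### The arm

A 6-joint arm with a two-finger parallel gripper is mounted at the origin on the work surface. World frame = base frame: x ahead of the robot, y to its left, z up, the work surface at z = 0. Lengths are in m, angles in rad, forces in N, time in s.
With the tool pointing down it reaches from about 0.35 to 0.775 m from the base axis. Payload 7.3 kg.
Tool frame: the origin (TCP) lies midway between the tips of the shut fingers; the grasp point (between the pads) lies 19 mm behind it; z points along the fingers, y is the direction in which the jaws open and shut (so a half turn about z gives the same grasp; the last joint's range is limited). The gripper opens to 92 mm and grips with 3 to 60 N. Pads are 19 mm wide; open, the fingers measure 130 mm over their backs; the gripper's body (75 mm by 190 mm) begins 47 mm behind the grasp point.
Start: joints at [0.986, 0.342, 1.524, -0, 1.275, -0.146], TCP at [0.223, 0.475, 0.227] pointing down, gripper open.
Joint ranges: [-2.53, 2.53], [-0.77, 2.02], [0.04, 2.7], [-1, 4.14], [0.28, 2.66], [-3.11, 3.11]. Speed limits (rad/s): [2.57, 2.57, 3.14, 3.14, 3.14, 3.14].

### API

Orientations are given as [roll, pitch, yaw] about the fixed x, y, z axes, in that order (R = Rz(yaw) Ry(pitch) Rx(roll)).
In Python, from cell import robot gives the robot as it stands.
- The arm moves only by the tool step_arm, never from a script. Its argument "moves" is a list that holds one entry, the list of rows, each a list of 4 numbers: the shift along the tool's x, y, z in m, then the turn about the tool's z in rad. In form: [[[dx, dy, dz, roll], ...]]. A call has 1 to 8 rows; each row shifts and turns the commanded pose from where the row before left it, along the tool's axes as they then stand; what a row does not reach is not made up. A row lasts 1/12 s, in which the tool goes at most 41.7 mm and 7.16 degrees, less where a joint would pass 70% of its speed; a pose out of reach is approached as far as the arm can. A call with a gripper value outside its range is refused whole. "hand" is the opening, from 0 (shut) to 1 (fully open), set as the call begins (left out, the last holds). The fingers move at their own pace and stop on an object; "force" is the grip in N (left out, the last holds). Time passes only in rows, so rows that do not move let the fingers close. It gives the time, the measured TCP pose, the force and the opening at its end, in the units of the state.
- robot.observe(): the state, without advancing time (a new reading comes with each control period).
- robot.read_camera(name): name is "scene" or "side" or "wrist"; returns a dict with "frame" (400x640x3 uint8, red, green, blue), "fovy" (degrees; the focal length in pixels is half the picture's height over the tangent of half this angle, whatever the lens; pixels are square), "cx", "cy" (the principal point, pixels), "R" (3x3) and "t" (3): a world point X has camera coordinates R X + t. Camera axes: x right, y down, z forward; pixel columns grow to the right and rows downward; lengths in m; the calibration is good to about 2 mm. A picture is of the moment at which its call begins. There is no depth.
- robot.hand_in(): hands the job in, once; it reports no verdict.
The state is a dict: "time": time; "qpos": joint angles; "qvel": joint speeds; "joint_efforts": joint torques, N m; "tool_pos": TCP position; "tool_rot": TCP orientation; "contact_force": force on the tool from outside, world axes, zero at the start; "torque": the same for the moment, N m; "opening": finger opening in m.
Only numpy, scipy, OpenCV 4.12 (cv2) and the standard library are available. Lean on these libraries where they do the work, as an engineer would, in place of code of your own. Each camera call takes 0.05 s, during which the arm holds its last target.

## Working session

There is one attempt and no reset: what is moved stays moved. The work goes in short steps, Python scripts to look and compute and a tool call to move; the robot and the scene stay as the last step left them, time stands still between calls to the robot, and variables do not carry over. Pictures are saved under pics/ and viewed, and the job is handed in when it is done.

Besides the shell and the picture viewer there is one more tool, called after "Request:" in YAML: its name, and indented under it one key for each argument. step_arm: Moves the arm, as the interface text tells. Its arguments: {"type":"object","properties":{"moves":{"type":"array","items":{"type":"array","items":{"type":"array","items":{"type":"number"}}}},"hand":{"type":"number"},"force":{"type":"number"}},"required":["moves"]}

```bash
mkdir -p pics; ls
cat > h.py <<'E'
import numpy as np, cv2
from cell import robot
def cam(n,save=None):
    c=robot.read_camera(n)
    if save: cv2.imwrite('pics/'+save+'.png',c['frame'][:,:,::-1])
    return c
def K(c):
    f=200/np.tan(np.radians(c['fovy'])/2); return f
def ray(c,u,v):
    f=K(c); R=np.array(c['R']);t=np.array(c['t'])
    d=R.T@np.array([(u-c['cx'])/f,(v-c['cy'])/f,1.]); o=-R.T@t
    return o,d
def onz(c,u,v,z):
    o,d=ray(c,u,v); return o+d*(z-o[2])/d[2]
def proj(c,X):
    p=np.array(c['R'])@np.array(X)+np.array(c['t']); f=K(c)
    return c['cx']+f*p[0]/p[2], c['cy']+f*p[1]/p[2]
E
python3 - <<'E'
from h import *
for n in ['scene','side','wrist']:
    c=cam(n,n+'0'); print(n,c['frame'].shape,c['fovy'],c['cx'],c['cy'],np.round(-np.array(c['R']).T@np.array(c['t']),3),np.round(c['R'],2).tolist(), [k for k in c])
print(robot.observe())
E
```

```text
pics
scene (400, 640, 3) 50.35632539957338 329.224912558447 191.99268447488873 [1.205 0.774 0.943] [[-0.78, 0.63, 0.02], [0.38, 0.5, -0.78], [-0.5, -0.6, -0.63]] ['frame', 'fovy', 'cx', 'cy', 'R', 't']
side (400, 640, 3) 50.17306279987173 317.908088657793 199.10279733016628 [-0.413 -0.895  1.044] [[0.69, -0.72, 0.01], [-0.43, -0.43, -0.8], [0.58, 0.55, -0.6]] ['frame', 'fovy', 'cx', 'cy', 'R', 't']
wrist (400, 640, 3) 61.78889998141791 322.9857074391272 199.1781525263894 [0.152 0.509 0.384] [[0.43, 0.9, -0.0], [0.87, -0.41, 0.29], [0.26, -0.13, -0.96]] ['frame', 'fovy', 'cx', 'cy', 'R', 't']
{'time': 0.15, 'qpos': array([ 9.86004865e-01,  3.42574616e-01,  1.52475377e+00, -8.24387785e-06,
        1.27541615e+00, -1.46000709e-01]), 'qvel': array([ 0.00077195, -0.00199295, -0.00206201, -0.00178302,  0.00204385,
       -0.00177862]), 'joint_efforts': array([ 2.40394009e-03, -4.31467474e+01, -2.44353229e+01,  7.18316808e-02,
        5.37564664e-02, -5.76246225e-05]), 'tool_pos': array([0.22286402, 0.47502801, 0.22621372]), 'tool_rot': array([-3.14045188e+00, -1.59779107e-04,  2.70280421e+00]), 'contact_force': array([-0.12046736,  0.43301004, -0.00190808]), 'torque': array([-0.00774456,  0.00712634, -0.02176791]), 'opening': 0.09176098849220166}
```

View pics/scene0.png

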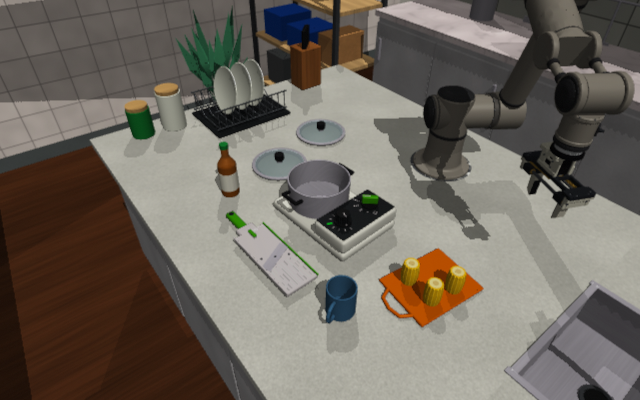

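View pics/side0.png

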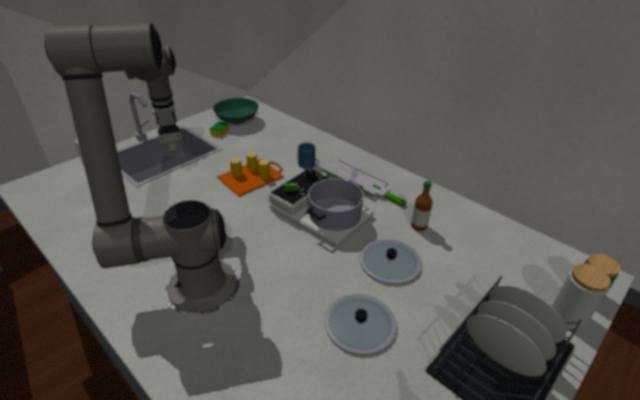

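View pics/wrist0.png

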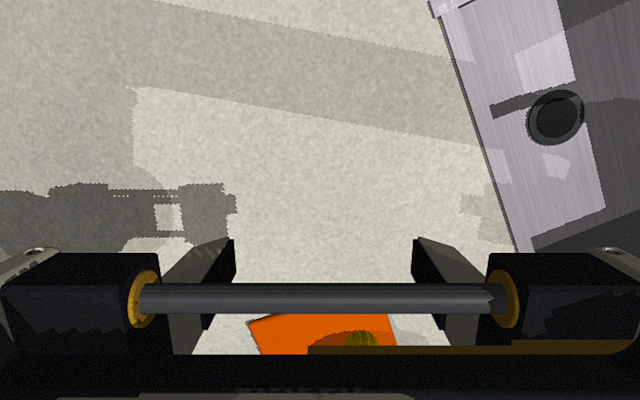

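Run:
```python
from h import *
a=cv2.imread('pics/scene0.png'); cv2.imwrite('pics/z1.png',cv2.resize(a[150:270,260:420],None,fx=5,fy=5,interpolation=cv2.INTER_CUBIC))
b=cv2.imread('pics/scene0.png'); cv2.imwrite('pics/z2.png',cv2.resize(b[240:330,370:490],None,fx=6,fy=6,interpolation=cv2.INTER_CUBIC))
c=cam('scene');s=cam('side')
for n,u,v,cc,z in [('lidA',279,156,c,.05),('lidB',320,125,c,.05),('lidAs',391,253,s,.05),('lidBs',361,315,s,.05),('pot',318,175,c,.125),('mug',341,290,c,.09),('oil',229,190,c,0)]:
    print(n,np.round(onz(cc,u,v,z),3))
```

```text
lidA [ 0.512 -0.35   0.05 ]
lidB [ 0.251 -0.438  0.05 ]
lidAs [ 0.496 -0.371  0.05 ]
lidBs [ 0.233 -0.46   0.05 ]
pot [ 0.531 -0.09   0.125]
mug [0.749 0.285 0.09 ]
oil [ 0.731 -0.342 -0.   ]
```

View pics/z1.png

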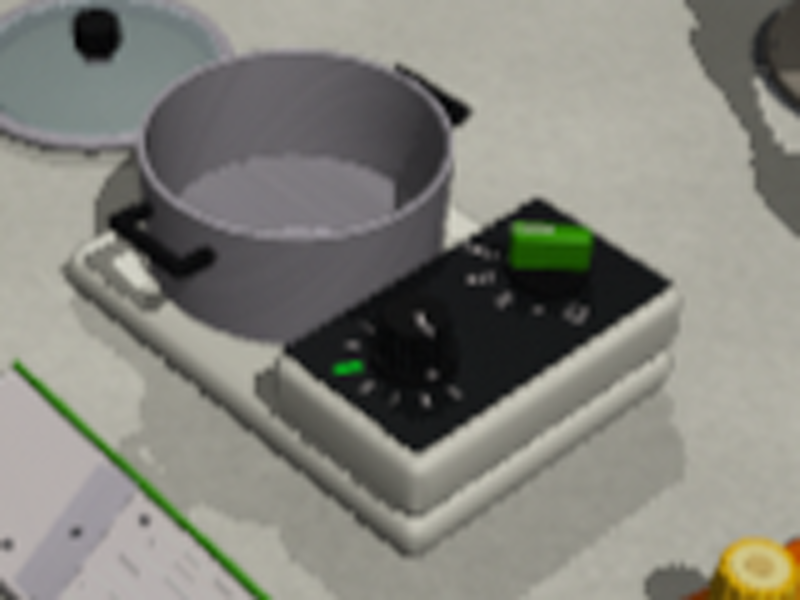

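View pics/z2.png

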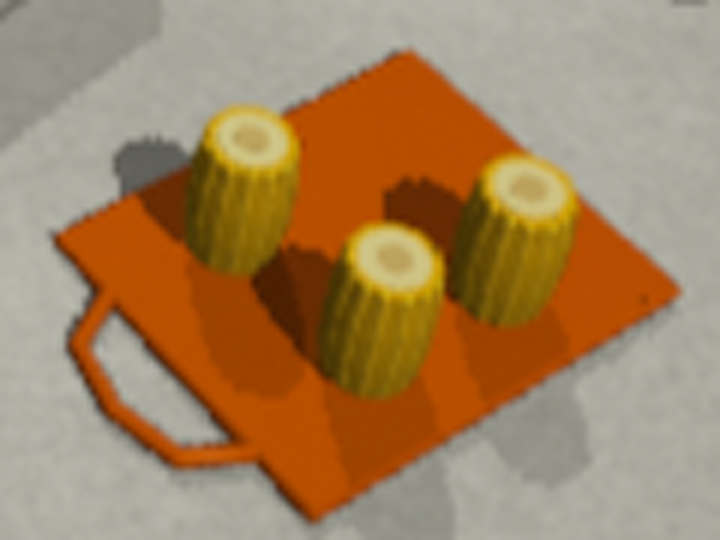

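Run:
```python
from h import *
from scipy.spatial.transform import Rotation as Ro
c=cam('scene');s=cam('side');w=cam('wrist');o=robot.observe()
for X in [(0,0,0),(.223,.475,.226)]: print(X,proj(c,X),proj(s,X))
T=Ro.from_euler('xyz',o['tool_rot']).as_matrix()
C=-np.array(w['R']).T@np.array(w['t'])
print('cam in tool',T.T@(C-o['tool_pos']), (np.array(w['R'])@T).round(3).tolist())
print('tcp in wrist',proj(w,o['tool_pos']))
print(np.round(T,3).tolist())
def tri(p,q):
    (o1,d1),(o2,d2)=ray(c,*p),ray(s,*q)
    A=np.stack([d1,-d2],1); k=np.linalg.lstsq(A,o2-o1,rcond=None)[0]
    a,b=o1+k[0]*d1,o2+k[1]*d2; return (a+b)/2,np.linalg.norm(a-b)
print(tri((279.4,156.6),(391,253)),tri((320,126),(361,315)))
a=cv2.imread('pics/side0.png'); cv2.imwrite('pics/z3.png',cv2.resize(a[120:360,200:440],None,fx=2.5,fy=2.5,interpolation=cv2.INTER_CUBIC))
a=cv2.imread('pics/scene0.png'); cv2.imwrite('pics/z4.png',cv2.resize(a[80:240,360:640],None,fx=2.8,fy=2.8,interpolation=cv2.INTER_CUBIC))
```

```text
(0, 0, 0) (np.float64(440.0038227491549), np.float64(162.39256210672332)) (np.float64(201.4960573705832), np.float64(284.45755847544257))
(0.223, 0.475, 0.226) (np.float64(542.4274889527467), np.float64(204.1682279200128)) (np.float64(170.99360482688647), np.float64(144.32034350799384))
cam in tool [ 0.07826297  0.00025667 -0.15752831] [[-0.001, 1.0, 0.001], [-0.957, -0.001, -0.29], [-0.29, -0.001, 0.957]]
tcp in wrist (np.float64(322.787917607947), np.float64(255.34294686518302))
[[-0.905, 0.425, -0.0], [0.425, 0.905, -0.0], [0.0, -0.0, -1.0]]
(array([ 0.50503123, -0.36372022,  0.03779395]), np.float64(0.004949527631231117)) (array([ 0.24116285, -0.45255155,  0.03522854]), np.float64(0.0025827138359801557))
```

View pics/z3.png

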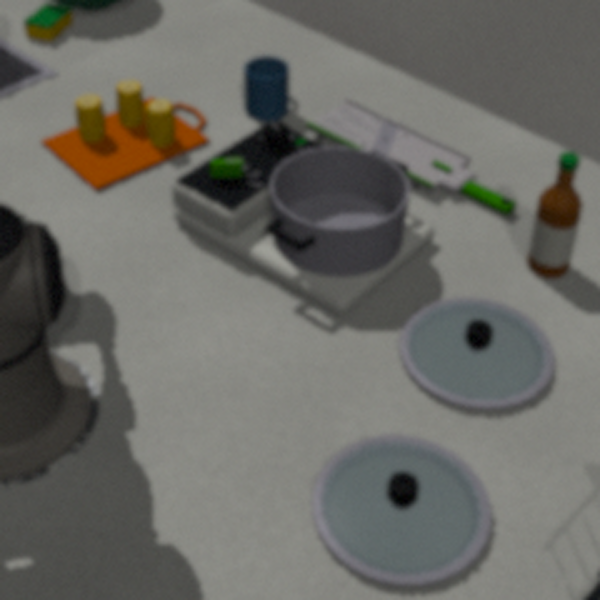

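View pics/z4.png

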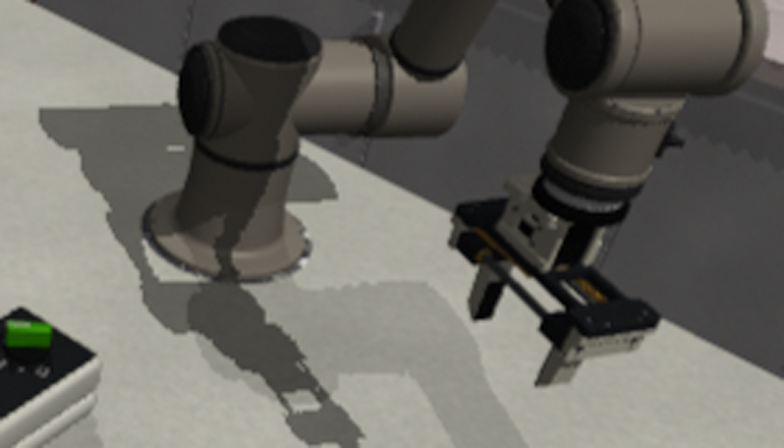

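Run:
```python
from h import *
c=cam('scene');s=cam('side')
f=lambda u,v,z:np.round(onz(c,260+u/5,150+v/5,z),3)[:2]
for n,u,v,z in [('p0',538,200,.087),('p1',672,283,.087),('p2',415,450,.087),('p3',285,350,.087),
 ('ring',577,314,.087),('d1',538,309,.087),('d2',505,298,.087),('d3',480,279,.087),('d4',480,248,.087),
 ('greenline',348,368,.087),('heat white top',420,323,.122),('ticks1',367,386,.087),('t',395,399,.087),('t',427,400,.087),('t',455,392,.087),('t',432,373,.087),('t',352,344,.087),('t',367,328,.087),
 ('selL',512,226,.122),('selR',590,228,.122),('pot',297,145,.125)]: print(n,f(u,v,z))
g=lambda u,v:np.round(onz(c,370+u/6,240+v/6,.08),3)[:2]
for u,v in [(252,138),(395,258),(527,186)]: print('corn',g(u,v))
```

```text
p0 [0.422 0.03 ]
p1 [0.412 0.141]
p2 [0.631 0.153]
p3 [0.638 0.044]
ring [0.478 0.126]
d1 [0.494 0.108]
d2 [0.503 0.088]
d3 [0.504 0.066]
d4 [0.484 0.044]
greenline [0.618 0.078]
heat white top [0.586 0.103]
ticks1 [0.619 0.097]
t [0.613 0.115]
t [0.599 0.127]
t [0.582 0.132]
t [0.582 0.112]
t [0.603 0.064]
t [0.587 0.058]
selL [0.484 0.07 ]
selR [0.447 0.1  ]
pot [ 0.541 -0.071]
corn [0.535 0.328]
corn [0.537 0.412]
corn [0.459 0.421]
```

Request:
step_arm:
  moves:
    - [[-0.031, -0.014, -0.002, 0], [-0.031, -0.014, -0.002, 0], [-0.031, -0.014, -0.002, 0], [-0.031, -0.014, -0.002, 0], [-0.031, -0.014, -0.002, 0], [-0.031, -0.014, -0.002, 0], [-0.031, -0.014, -0.002, 0], [-0.031, -0.014, -0.002, 0]]

```text
time: 1.17
tool_pos: [0.4008, 0.2671, 0.243]
tool_rot: [3.141, 0.0, 2.703]
contact_force: [0.6, 0.0, 0.3]
opening: 0.0916
```

Request:
step_arm:
  moves:
    - [[-0.03, -0.014, -0.002, 0], [-0.03, -0.014, -0.002, 0], [-0.03, -0.014, -0.002, 0], [-0.03, -0.014, -0.002, 0], [-0.03, -0.014, -0.002, 0], [-0.03, -0.014, -0.002, 0], [-0.03, -0.014, -0.002, 0], [-0.02, -0.01, 0, 0]]

```text
time: 1.83
tool_pos: [0.564, 0.0705, 0.257]
tool_rot: [3.142, 0.001, 2.701]
contact_force: [1.0, -0.4, -0.3]
opening: 0.0917
```

```bash
cat >> h.py <<'E'
from scipy.spatial.transform import Rotation as Ro
def tool():
    o=robot.observe(); return np.array(o['tool_pos']),Ro.from_euler('xyz',o['tool_rot']).as_matrix(),o
def to(x,y,z,yaw=None):
    p,T,o=tool(); d=T.T@(np.array([x,y,z])-p)
    yw=np.arctan2(T[1,0],T[0,0])
    print('t',o['time'],'pos',p.round(4),'yaw',round(yw,4),'d tool',d.round(4),'len',np.linalg.norm(d).round(3),'F',np.round(o['contact_force'],1),'open',round(o['opening'],4))
    if yaw is not None: print('roll',round((yw-yaw+np.pi)%(2*np.pi)-np.pi,4))
E
python3 - <<'E'
from h import *
cam('wrist','w1'); to(.57,.07,.25)
E
```

```text
t 1.8833 pos [0.5657 0.068  0.2564] yaw 2.6992 d tool [-0.003   0.0037  0.0064] len 0.008 F [ 0.8 -3.2 -0.7] open 0.0919
```

View pics/w1.png

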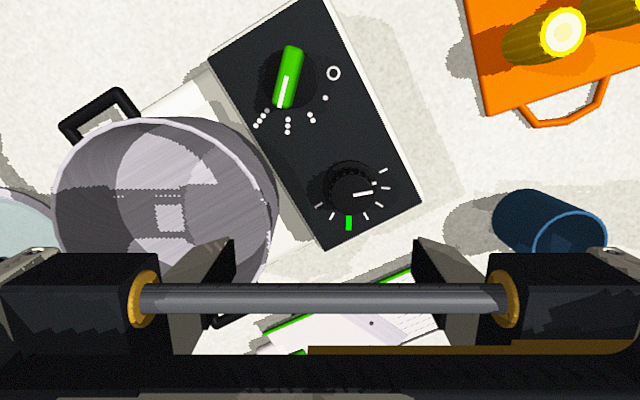

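Run:
```python
from h import *
w=cam('wrist')
a=w['frame'][:,:,::-1]; cv2.imwrite('pics/w1z.png',cv2.resize(a[20:260,190:430],None,fx=2.5,fy=2.5,interpolation=cv2.INTER_CUBIC))
hsv=cv2.cvtColor(np.ascontiguousarray(a),cv2.COLOR_BGR2HSV)
g=cv2.inRange(hsv,(50,120,80),(75,255,255))
n,l,st,ce=cv2.connectedComponentsWithStats(g)
for i in range(1,n):
    if st[i,4]>30: print(st[i],ce[i])
wh=((a.min(2)>170)).astype(np.uint8); wh[:,:210]=0; wh[:, 430:]=0; wh[:30]=0;wh[230:]=0
n,l,st,ce=cv2.connectedComponentsWithStats(wh)
for i in range(1,n):
    if 3<st[i,4]<300: print(st[i],ce[i].round(1),onz(w,*ce[i],.087)[:2].round(4))
```

```text
[273  41  33  64 936] [289.6517094  71.5715812]
[347 213   7  15 101] [350.11881188 220.21782178]
[377 267  34  16 103] [394.02912621 275.2038835 ]
[265 313  46  22 142] [286.30985915 322.93661972]
[292 349  15   6  58] [300.27586207 352.05172414]
[328  63  14  14  91] [334.9  69.6] [0.4778 0.1216]
[279  72  12  33 155] [284.1  88.1] [0.4721 0.0723]
[325  92   5   5  21] [326.8  94.1] [0.494  0.1058]
[210 101  11  19  96] [213.3 111.9] [0.4624 0.0018]
[309 109   5   5  23] [311.  111.2] [0.5015 0.0858]
[262 110   6   6  21] [264.3 112.5] [0.4836 0.0453]
[258 115   6   5  22] [260.5 117.3] [0.4859 0.0399]
[287 114   5   5  22] [289.1 116.1] [0.4966 0.065 ]
[312 115   5   5  21] [314.1 117.2] [0.5077 0.0861]
[255 120   5   5  21] [256.9 122.3] [0.4886 0.0345]
[287 120   5   6  22] [289.  122.9] [0.5022 0.062 ]
[286 127   6   5  23] [288.4 129.1] [0.5071 0.0589]
[381 165   9   6  21] [385.  167.5] [0.5817 0.1285]
[210 166  10  18 102] [213.1 176.8] [ 0.5166 -0.0308]
[374 179   5   3  11] [376. 180.] [0.5896 0.1154]
[383 184   9   3  16] [387.2 185.3] [0.5996 0.1236]
[355 188  20   6  66] [364.5 190.5] [0.5947 0.1007]
[265 197   4   9  23] [266.4 201.5] [0.5624 0.0052]
[377 199   8   6  18] [380.7 201.6] [0.6126 0.111 ]
[331 210   6   8  21] [333.2 213.5] [0.6036 0.0616]
[365 210   6   7  20] [367.3 213.2] [0.6183 0.0936]
[275 213  17  17 143] [281.6 223.5] [0.5904 0.0081]
```

View pics/w1z.png

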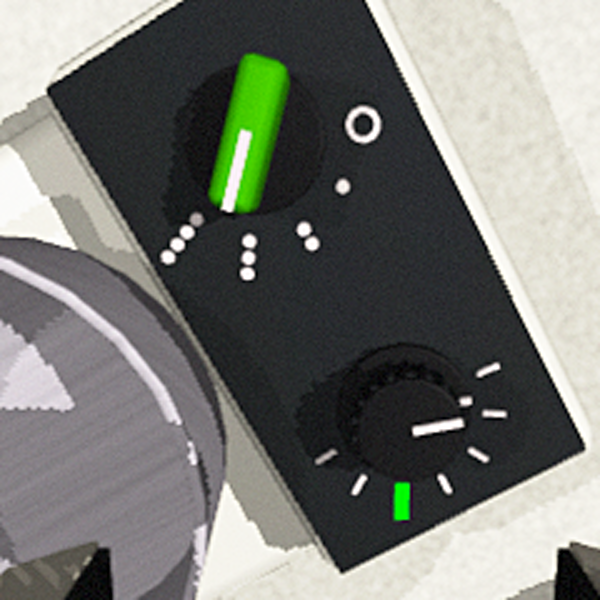

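Run:
```python
from h import *
from scipy.optimize import least_squares as LS
w=cam('wrist')
P=lambda u,v,z=.087:onz(w,u,v,z)[:2]
pts=[(0,P(334.9,69.6)),(.6,P(326.8,94.1)),(1.2,(P(311,111.2)+P(314.1,117.2))/2),(1.8,P(289,122.9)),(2.4,P(260.5,117.3))]
def res(q):
    r=[]
    for a,p in pts:
        d=p-q[:2]; th=q[2]-a
        n=np.array([-np.sin(th),np.cos(th)]); r.append(d@n)
        if a==0:r.append(np.hypot(*d)-.040)
        if a==1.8:r.append(np.hypot(*d)-.042)
    return r
s=LS(res,[.466,.086,1.2]); S=s.x; print('sel',S.round(4),'deg off',np.degrees(S[2]),np.round(s.fun,4))
b=[P(284.1,88.1,.122),P(289.65,71.6,.122)]
d=b[0]-b[1];print('bar',b[0].round(4),b[1].round(4),np.degrees(np.arctan2(d[1],d[0])), 'angle3dots',np.degrees(S[2]-1.8))
G=P(350.1,220.2)
tk=[(0,P(385,167.5)),(.5,P(387.2,185.3)),(1.,P(380.7,201.6)),(1.5,P(367.3,213.2)),(2.,G),(2.5,P(333.2,213.5))]
for a,p in tk: print(a,p.round(4))
def res2(q):
    return [ (p-q[:2]-(.040 if a==2 else q[3])*np.array([np.cos(q[2]-a),np.sin(q[2]-a)])) for a,p in tk]
s=LS(lambda q:np.ravel(res2(q)),[.58,.09,1,.038]); H=s.x; print('heat',H.round(4),np.degrees(H[2]),np.round(s.fun,4))
h0=P(355.5,192.5,.122);h1=P(374,188.7,.122); print('ptr',h0,h1)
d=h1-h0; th=np.arctan2(d[1],d[0]); print('heat ptr deg',np.degrees(th),'angle',H[2]-th)
d=h1-H[:2]; th=np.arctan2(d[1],d[0]); print('heat ptr deg',np.degrees(th),'angle',H[2]-th)
print('knob dist',np.hypot(*(H[:2]-S[:2])),np.degrees(np.arctan2(*(H[:2]-S[:2])[::-1])))
to(*S[:2],.098,yaw=S[2]-1.8+np.pi)
```

```text
sel [0.4639 0.0858 1.2661] deg off 72.54462606566409 [-0.      0.      0.0002 -0.0001  0.0001  0.0002 -0.0002]
bar [0.4727 0.0778] [0.4633 0.0878] -46.63230323498144 angle3dots -30.587777057884093
0 [0.5797 0.1307]
0.5 [0.5976 0.1258]
1.0 [0.6107 0.1133]
1.5 [0.6164 0.0959]
2.0 [0.6158 0.0767]
2.5 [0.6016 0.0639]
heat [0.5796 0.0936 1.5636 0.0369] 89.58560491007587 [-0.0001  0.0002  0.0001 -0.0001 -0.0001 -0.0001 -0.     -0.      0.
 -0.      0.0001  0.0001]
ptr [0.58034642 0.09495262] [0.5842496  0.11148787]
heat ptr deg 76.71832900349716 angle 0.2245763303323367
heat ptr deg 75.2718904328914 angle 0.24982144581724786
knob dist 0.1159282120222041 3.882092591297012
t 1.9833 pos [0.5628 0.0717 0.2561] yaw 2.7001 d tool [ 0.0953 -0.0295  0.1582] len 0.187 F [0.7 0.4 0.2] open 0.0914
roll 0.0924
```

Run:
```python
from h import *
w=cam('wrist');P=lambda u,v,z=.122:onz(w,u,v,z)[:2]
a=P(288.4,72.8);b=P(281.2,104);d=b-a;print(a,b,np.hypot(*d),np.degrees(np.arctan2(*d[::-1])))
hsv=cv2.cvtColor(w['frame'],cv2.COLOR_RGB2HSV)
f=w['frame'].astype(int); m=(f[:,:,1]>110)&(f[:,:,1]-f[:,:,0]>60); m[120:]=0
v,u=np.nonzero(m); q=np.array([P(x,y) for x,y in zip(u,v)]); print(len(q),q.mean(0)); 
_,_,V=np.linalg.svd(q-q.mean(0)); print(V[0],np.degrees(np.arctan2(V[0][1],V[0][0])))
v,u=np.nonzero((f.min(2)>150)&(np.arange(400)[:,None]>60)&(np.arange(400)[:,None]<108)&(np.arange(640)[None]>274)&(np.arange(640)[None]<296))
q=np.array([P(x,y) for x,y in zip(u,v)]);_,_,V=np.linalg.svd(q-q.mean(0)); print(q.mean(0),np.degrees(np.arctan2(V[0][1],V[0][0])))
```

```text
[0.462271   0.08810319] [0.48156575 0.07145712] 0.025482912540293137 -40.78517116553175
1015 [0.46449939 0.08602758]
[ 0.75619352 -0.65434805] -40.87023395658203
[0.47374313 0.07617654] -41.95781405928107
```

Request:
step_arm:
  moves:
    - [[0.024, -0.0074, 0.02, 0], [0.024, -0.0074, 0.025, 0], [0.024, -0.0074, 0.025, 0], [0.0235, -0.0073, 0.025, 0], [0, 0, 0, 0.091], [0, 0, 0, 0.091], [0, 0, 0, 0.092], [0, 0, 0, 0]]
  hand: 0.6
  force: 25

```text
time: 2.7
tool_pos: [0.4624, 0.0881, 0.162]
tool_rot: [3.141, -0.0, 2.427]
contact_force: [-0.0, 0.9, -0.3]
opening: 0.055
```

Run:
```python
from h import *
cam('wrist','w2'); to(.4642,.0859,.098,2.426)
```

```text
t 2.75 pos [0.4626 0.088  0.162 ] yaw 2.432 d tool [-0.0025 -0.0006  0.064 ] len 0.064 F [-0.1 -0.3  0.4] open 0.0551
roll 0.006
```

View pics/w2.png

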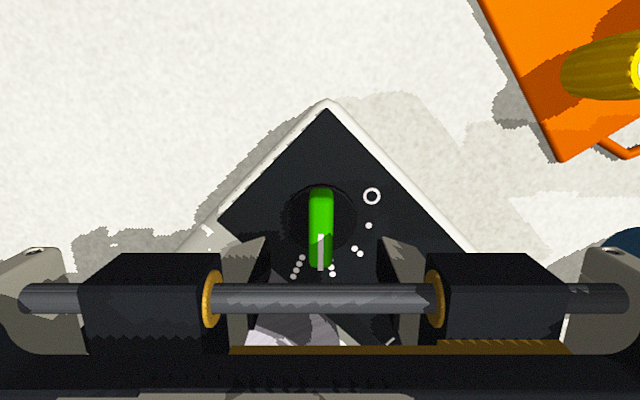

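Request:
step_arm:
  moves:
    - [[-0.0025, -0.0005, 0.016, 0], [0, 0, 0.018, 0], [0, 0, 0.018, 0], [0, 0, 0.011, 0], [0, 0, 0, 0]]

```text
time: 3.17
tool_pos: [0.4631, 0.0854, 0.0969]
tool_rot: [-3.139, -0.003, 2.432]
contact_force: [-1.5, 0.4, 0.2]
opening: 0.0554
```

Request:
step_arm:
  moves:
    - [[0, 0, 0, 0], [0, 0, 0, 0], [0, 0, 0, 0], [0, 0, 0, 0]]
  hand: 0
  force: 25

```text
time: 3.5
tool_pos: [0.4654, 0.085, 0.0996]
tool_rot: [3.14, 0.001, 2.429]
contact_force: [0.3, 0.3, -1.1]
opening: 0.0328
```

Run:
```python
from h import *
to(.4642,.0859,.098,2.426); print(robot.observe()['torque'])
```

```text
t 3.5 pos [0.4654 0.085  0.0996] yaw 2.4294 d tool [ 0.0015 -0.0001  0.0016] len 0.002 F [ 0.3  0.3 -1.1] open 0.0328
roll 0.0034
[-0.03814551 -0.01055472 -0.01710776]
```

Request:
step_arm:
  moves:
    - [[0, 0, 0, 0], [0, 0, 0, 0], [0, 0, 0, 0], [0, 0, 0, 0], [0, 0, 0, 0]]

```text
time: 3.92
tool_pos: [0.4645, 0.0843, 0.099]
tool_rot: [-3.14, 0.0, 2.429]
contact_force: [-2.4, -5.2, 5.3]
opening: 0.016
```

Request:
step_arm:
  moves:
    - [[0, 0, 0, -0.1], [0, 0, 0, -0.1], [0, 0, 0, -0.1], [0, 0, 0, -0.1], [0, 0, 0, -0.1], [0, 0, 0, -0.1], [0, 0, 0, -0.1], [0, 0, 0, -0.1]]

```text
time: 4.58
tool_pos: [0.4642, 0.0836, 0.099]
tool_rot: [-3.14, -0.002, -3.049]
contact_force: [-5.0, -9.2, 5.7]
opening: 0.0157
```

Request:
step_arm:
  moves:
    - [[0, 0, 0, -0.1], [0, 0, 0, -0.1], [0, 0, 0, -0.1], [0, 0, 0, -0.1], [0, 0, 0, -0.1], [0, 0, 0, -0.1], [0, 0, 0, -0.1], [0, 0, 0, -0.1]]

```text
time: 5.25
tool_pos: [0.4646, 0.0829, 0.0991]
tool_rot: [-3.14, -0.003, -2.249]
contact_force: [-3.0, -11.6, 5.8]
opening: 0.0163
```

Request:
step_arm:
  moves:
    - [[0, 0, 0, -0.1], [0, 0, 0, -0.1], [0, 0, 0, -0.1], [0, 0, 0, -0.08], [0, 0, 0, 0]]

```text
time: 5.67
tool_pos: [0.4649, 0.0827, 0.0991]
tool_rot: [-3.141, -0.003, -1.869]
contact_force: [-1.9, -12.6, 4.8]
opening: 0.0156
```

Run:
```python
from h import *
cam('scene','s3');cam('wrist','w3');to(.4642,.0859,.098,4.4076); print(robot.observe()['torque'])
```

```text
t 5.7667 pos [0.4649 0.0827 0.0991] yaw -1.8734 d tool [-0.0028  0.0016  0.001 ] len 0.003 F [ -0.6 -12.1   3.8] open 0.0159
roll 0.0022
[-2.12048589  0.46935629  0.05820577]
```

View pics/w3.png

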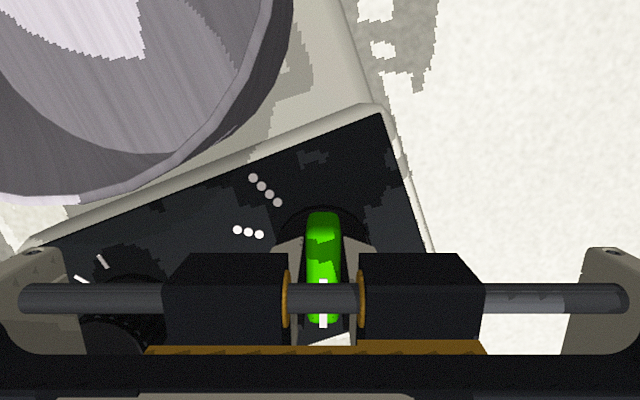

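Request:
step_arm:
  moves:
    - [[0, 0, 0, 0], [0, 0, 0, 0], [0, 0, 0, 0], [0, 0, -0.02, 0], [0, 0, -0.03, 0], [0, 0, -0.035, 0], [0, 0, -0.035, 0], [0, 0, -0.035, 0]]
  hand: 0.7

```text
time: 6.43
tool_pos: [0.4644, 0.0853, 0.2553]
tool_rot: [3.141, 0.001, -1.874]
contact_force: [0.5, 0.4, -0.9]
opening: 0.0625
```

Run:
```python
from h import *
cam('scene','s4');cam('wrist','w4');to(.57,.07,.25,2.7)
a=cv2.imread('pics/s4.png'); cv2.imwrite('pics/z5.png',cv2.resize(a[150:340,260:500],None,fx=3.3,fy=3,interpolation=cv2.INTER_CUBIC))
```

```text
t 6.5333 pos [0.4676 0.0854 0.2593] yaw -1.8738 d tool [-0.0158 -0.1022  0.0104] len 0.104 F [ 0.9 -0.3 -0.1] open 0.0637
roll 1.7094
```

View pics/w4.png

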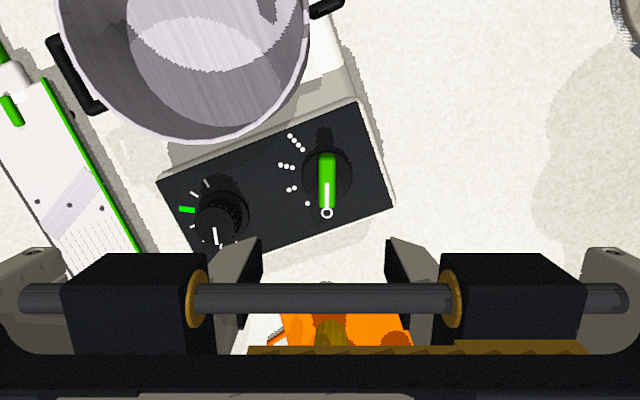

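View pics/z5.png

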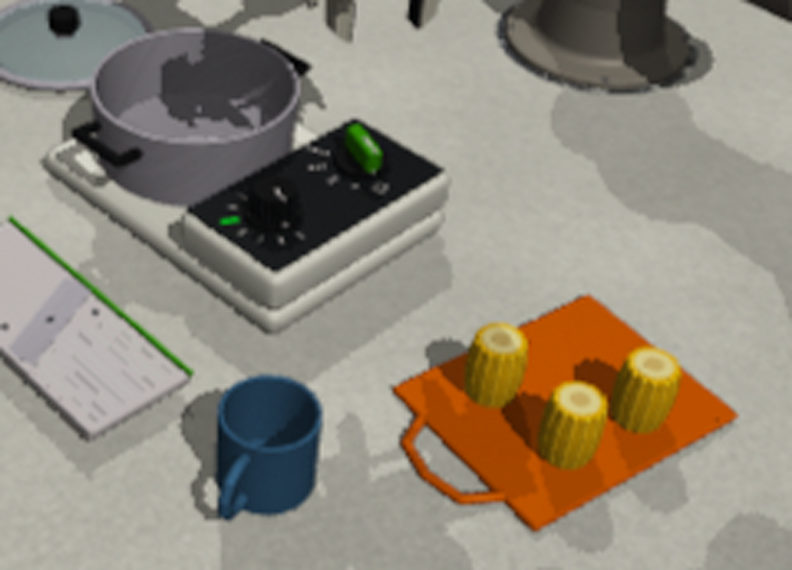

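Request:
step_arm:
  moves:
    - [[-0.035, 0.005, 0, 0], [-0.035, 0.005, 0, 0], [-0.035, 0.005, 0, 0], [-0.035, 0.005, 0, 0], [-0.035, 0.005, 0, 0], [-0.035, 0.005, 0, 0], [-0.035, 0.005, 0, 0], [-0.035, 0.005, 0, 0]]
  hand: 0.85

```text
time: 7.2
tool_pos: [0.5099, 0.3662, 0.2527]
tool_rot: [3.141, -0.0, -1.874]
contact_force: [0.9, 0.6, 1.0]
opening: 0.0778
```

Request:
step_arm:
  moves:
    - [[-0.035, 0.005, 0, 0], [-0.03, 0.004, 0, 0], [0, 0, 0, 0], [0, 0, 0, 0]]

```text
time: 7.53
tool_pos: [0.5204, 0.4303, 0.2515]
tool_rot: [3.14, -0.002, -1.872]
contact_force: [-0.1, -0.6, 1.0]
opening: 0.0783
```

Run:
```python
from h import *
cam('wrist','w5');to(.57,.07,.25,2.7)
```

```text
t 7.5833 pos [0.5207 0.4291 0.2522] yaw -1.8731 d tool [ 0.3281 -0.154   0.0026] len 0.362 F [ 0.1 -1.2 -0.6] open 0.0781
roll 1.71
```

View pics/w5.png

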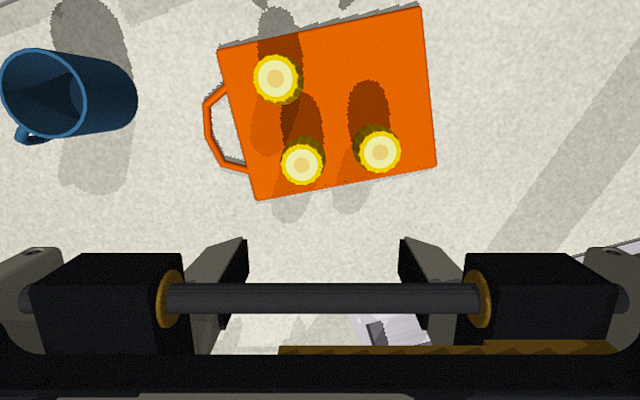

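```bash
cat >> h.py <<'E'
def corns(c=None,z=.08,n='wrist'):
    if c is None: c=robot.read_camera(n)
    f=c['frame'].astype(int)
    m=((f[:,:,0]>195)&(f[:,:,1]>170)&(f[:,:,0]-f[:,:,2]>35)).astype(np.uint8)
    m=cv2.morphologyEx(m,cv2.MORPH_CLOSE,np.ones((5,5)))
    n_,l,st,ce=cv2.connectedComponentsWithStats(m)
    for i in range(1,n_):
        if st[i,4]>60 and st[i,1]<300:
            b=st[i]; u,v=b[0]+(b[2]-1)/2,b[1]+(b[3]-1)/2
            print('corn px',ce[i].round(1),b.tolist(),onz(c,*ce[i],z).round(4),onz(c,u,v,z).round(4))
    return c
E
python3 - <<'E'
from h import *
corns(); to(.537,.330,.071)
E
```

```text
corn px [275.8  79.5] [254, 56, 45, 48, 1616] [0.5345 0.3251 0.08  ] [0.5342 0.3252 0.08  ]
corn px [380.1 152.6] [359, 132, 43, 42, 1329] [0.459  0.4202 0.08  ] [0.459 0.42  0.08 ]
corn px [302.  165.3] [282, 146, 42, 40, 1288] [0.5367 0.4092 0.08  ] [0.5363 0.4095 0.08  ]
t 7.6333 pos [0.5209 0.4283 0.2528] yaw -1.8742 d tool [ 0.0888 -0.0449  0.1819] len 0.207 F [-0.4 -0.8  0. ] open 0.0779
```

Request:
step_arm:
  moves:
    - [[0.0313, -0.0146, 0.02, 0], [0.0313, -0.0146, 0.02, 0], [0.0313, -0.0146, 0.025, 0], [0, 0, 0.03, 0], [0, 0, 0.02, 0], [0, 0, 0, 0]]

```text
time: 8.13
tool_pos: [0.5327, 0.3236, 0.1353]
tool_rot: [3.136, -0.005, -1.877]
contact_force: [-0.9, -0.3, -0.5]
opening: 0.0782
```

Run:
```python
from h import *
to(.5345,.3255,.038)
```

```text
t 8.1333 pos [0.5327 0.3236 0.1353] yaw -1.8774 d tool [-0.0028 -0.0017  0.0973] len 0.097 F [-0.9 -0.3 -0.5] open 0.0782
```

Request:
step_arm:
  moves:
    - [[-0.001, -0.001, 0.025, 0], [0, 0, 0.025, 0], [0, 0, 0.025, 0], [0, 0, 0.021, 0], [0, 0, 0, 0], [0, 0, 0, 0]]

```text
time: 8.63
tool_pos: [0.5362, 0.3272, 0.0441]
tool_rot: [3.141, -0.0, -1.875]
contact_force: [0.1, 1.1, 0.3]
opening: 0.078
```

Request:
step_arm:
  moves:
    - [[0, 0, 0, 0], [0, 0, 0, 0], [0, 0, 0, 0], [0, 0, 0, 0], [0, 0, 0, 0], [0, 0, 0, 0], [0, 0, 0, 0], [0, 0, 0, 0]]
  hand: 0.2
  force: 25

```text
time: 9.3
tool_pos: [0.5363, 0.3277, 0.044]
tool_rot: [-3.141, 0.001, -1.874]
contact_force: [-1.1, -0.7, 5.6]
opening: 0.047
```

Run:
```python
from h import *
to(.5345,.3255,.038)
```

```text
t 9.3 pos [0.5363 0.3277 0.044 ] yaw -1.8743 d tool [0.0027 0.0011 0.006 ] len 0.007 F [-1.1 -0.7  5.6] open 0.047
```

Request:
step_arm:
  moves:
    - [[0, 0, -0.02, 0], [0, 0, -0.035, 0], [0, 0, -0.04, 0], [0, 0, -0.04, 0], [0.025, -0.009, -0.03, 0], [0.034, -0.012, -0.02, 0], [0.034, -0.012, -0.01, 0], [0.034, -0.012, -0.01, 0]]

```text
time: 9.97
tool_pos: [0.541, 0.1917, 0.2494]
tool_rot: [-3.14, 0.001, -1.873]
contact_force: [0.8, -0.6, -1.1]
opening: 0.0472
```

Request:
step_arm:
  moves:
    - [[0.034, -0.012, -0.01, 0], [0.034, -0.012, 0, 0], [0.034, -0.012, 0, 0], [0.034, -0.012, 0, 0], [0.034, -0.012, 0, 0], [0.034, -0.013, 0, 0], [0, 0, 0, 0], [0, 0, 0, 0]]

```text
time: 10.63
tool_pos: [0.5496, -0.0254, 0.2578]
tool_rot: [3.141, 0.0, -1.878]
contact_force: [0.4, -0.7, -0.9]
opening: 0.0474
```

Run:
```python
from h import *
cam('wrist','w6');to(.55,-.02,.26)
```

```text
t 10.6833 pos [ 0.5496 -0.024   0.2579] yaw -1.8762 d tool [-0.0039  0.0008 -0.0021] len 0.005 F [-0.5  0.6 -0.3] open 0.047
```

View pics/w6.png

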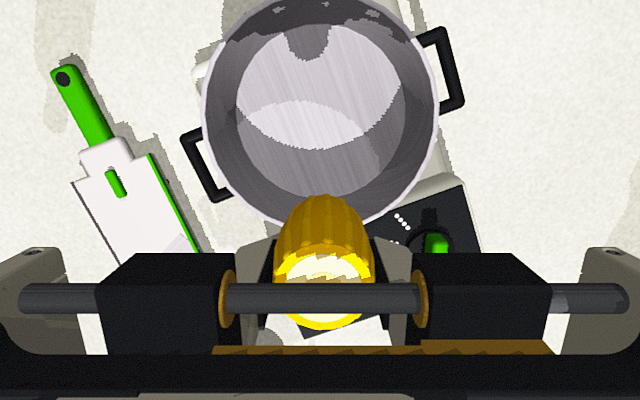

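Run:
```python
import cv2
a=cv2.imread('pics/w6.png'); cv2.imwrite('pics/z6.png',cv2.resize(a[0:235,180:460],None,fx=2.5,fy=2.5,interpolation=cv2.INTER_CUBIC))
```

```text
(no output)
```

View pics/z6.png

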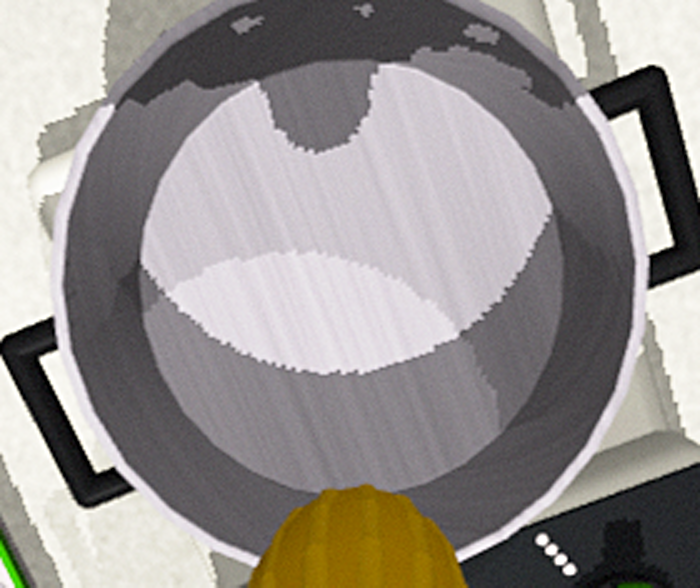

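Run:
```python
from h import *
from scipy.optimize import least_squares as LS
w=cam('wrist')
pts=[(64,270),(115,107),(637,270),(580,107),(240,552),(603,420),(98,405),(160,55),(530,50)]
q=np.array([onz(w,180+u/2.5,v/2.5,.125)[:2] for u,v in pts])
s=LS(lambda p:np.hypot(*(q-p[:2]).T)-p[2],[.53,-.08,.095]);print(s.x.round(4),s.fun.round(4))
E=s.x
mid=np.array([(.4639+.5796)/2,(.0858+.0936)/2]); d=E[:2]-mid; print(d, np.degrees(np.arctan2(d[0],-d[1])),np.hypot(*d))
```

```text
[ 0.5346 -0.0801  0.0968] [ 0.0001  0.0006  0.0001 -0.0008  0.0009  0.0003 -0.0018  0.0007 -0.0002]
[ 0.01284833 -0.16976997] 4.327939873781479 0.17025546458614185
```

Run:
```python
from h import *
to(.5166,-.1353,.076)
```

```text
t 10.7333 pos [ 0.5496 -0.0231  0.258 ] yaw -1.8745 d tool [ 0.117  -0.0022  0.1819] len 0.216 F [-0.4  0.2 -0.4] open 0.0471
```

Request:
step_arm:
  moves:
    - [[0.03, -0.0005, 0, 0], [0.03, -0.0005, 0, 0], [0.03, -0.0005, 0.01, 0], [0.027, -0.0007, 0.03, 0], [0, 0, 0.035, 0], [0, 0, 0.035, 0], [0, 0, 0.03, 0], [0, 0, 0, 0]]

```text
time: 11.4
tool_pos: [0.5197, -0.1086, 0.1126]
tool_rot: [3.133, -0.037, -1.918]
contact_force: [-2.2, -0.2, -0.6]
opening: 0.0471
```

Run:
```python
from h import *
to(.5166,-.1353,.076)
cam('wrist','w7')
```

```text
t 11.4 pos [ 0.5197 -0.1086  0.1126] yaw -1.9176 d tool [ 0.0248 -0.0065  0.0375] len 0.045 F [-2.2 -0.2 -0.6] open 0.0471
```

View pics/w7.png

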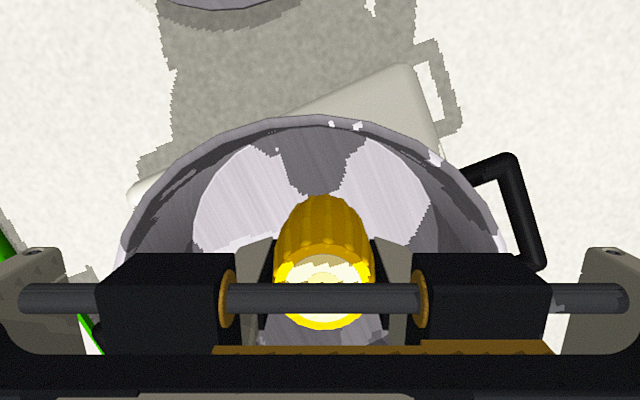

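Request:
step_arm:
  moves:
    - [[0, 0, 0, 0], [0, 0, 0, 0]]

```text
time: 11.62
tool_pos: [0.5248, -0.111, 0.1204]
tool_rot: [-3.135, -0.037, -1.919]
contact_force: [0.7, -0.2, -0.9]
opening: 0.0467
```

Run:
```python
from h import *
to(.5166,-.1353,.076);print(robot.observe()['qpos'])
```

```text
t 11.6167 pos [ 0.5248 -0.111   0.1204] yaw -1.9186 d tool [ 0.024  -0.0003  0.0453] len 0.051 F [ 0.7 -0.2 -0.9] open 0.0467
[-0.32908788  0.47081791  1.64243707 -0.04342545  1.02308857 -3.10044929]
```

Request:
step_arm:
  moves:
    - [[0, 0, -0.01, 0.1], [0, 0, -0.01, 0.12], [0, 0, 0, 0.12], [0, 0, 0, 0.12], [0, 0, 0, 0], [0, 0, 0, 0]]

```text
time: 12.12
tool_pos: [0.5243, -0.1106, 0.1399]
tool_rot: [-3.12, -0.031, -2.376]
contact_force: [-0.8, -0.1, -1.4]
opening: 0.0475
```

Run:
```python
from h import *
to(.5166,-.1353,.076);print(robot.observe()['qpos'],robot.observe()['tool_rot'])
```

```text
t 12.1167 pos [ 0.5243 -0.1106  0.1399] yaw -2.376 d tool [ 0.0207 -0.0111  0.0648] len 0.069 F [-0.8 -0.1 -1.4] open 0.0475
[-0.32867942  0.44679341  1.62028893 -0.04230727  1.06995839 -2.64514208] [-3.12019586 -0.0307189  -2.37602285]
```

Run:
```python
from h import *
to(.495,-.118,.077)
```

```text
t 12.1167 pos [ 0.5243 -0.1106  0.1399] yaw -2.376 d tool [0.0243 0.0163 0.0634] len 0.07 F [-0.8 -0.1 -1.4] open 0.0475
```

Request:
step_arm:
  moves:
    - [[0.0122, 0.008, 0, 0], [0.0122, 0.008, 0, 0], [0, 0, 0.022, 0], [0, 0, 0.022, 0], [0, 0, 0.012, 0], [0, 0, 0.005, 0], [0, 0, 0, 0], [0, 0, 0, 0]]

```text
time: 12.78
tool_pos: [0.4947, -0.1181, 0.0784]
tool_rot: [-3.122, -0.032, -2.378]
contact_force: [-0.4, 0.2, -0.6]
opening: 0.0469
```

Run:
```python
from h import *
to(.495,-.118,.077)
cam('wrist','w8')
```

```text
t 12.7833 pos [ 0.4947 -0.1181  0.0784] yaw -2.3784 d tool [-0.0004 -0.0001  0.0014] len 0.001 F [-0.4  0.2 -0.6] open 0.0469
```

View pics/w8.png

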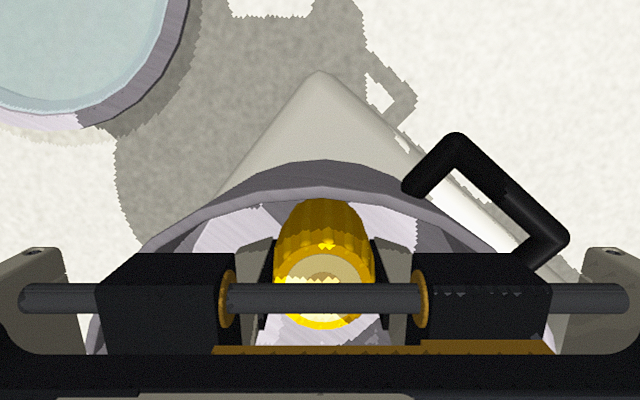

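Request:
step_arm:
  moves:
    - [[0, 0, 0.003, 0], [0, 0, 0.002, 0], [0, 0, 0, 0]]

```text
time: 13.08
tool_pos: [0.4941, -0.1181, 0.0727]
tool_rot: [-3.123, -0.032, -2.38]
contact_force: [-0.3, 1.1, -1.8]
opening: 0.0471
```

Request:
step_arm:
  moves:
    - [[0, 0, 0, 0], [0, 0, 0, 0], [0, 0, 0, 0], [0, 0, 0, 0], [0, 0, -0.015, 0], [0, 0, -0.03, 0], [0, 0, -0.035, 0], [0, 0, -0.035, 0]]
  hand: 0.65

```text
time: 13.75
tool_pos: [0.4947, -0.1138, 0.1886]
tool_rot: [-3.124, -0.033, -2.38]
contact_force: [1.3, -0.3, -0.5]
opening: 0.0599
```

Run:
```python
from h import *
to(.495,-.118,.2)
cam('wrist','w9');cam('scene','s9')
```

```text
t 13.75 pos [ 0.4947 -0.1138  0.1886] yaw -2.38 d tool [ 0.003  -0.0034 -0.0113] len 0.012 F [ 1.3 -0.3 -0.5] open 0.0599
```

View pics/w9.png

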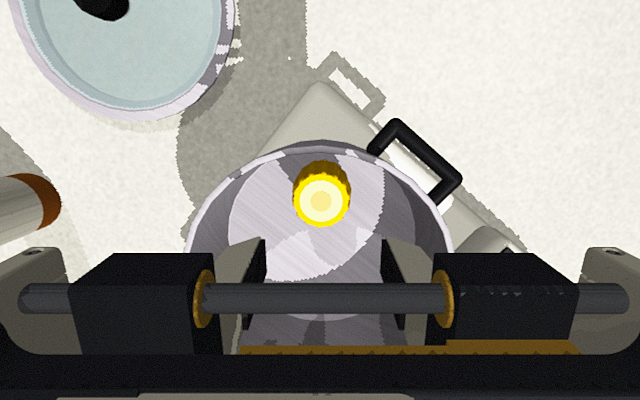

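View pics/s9.png

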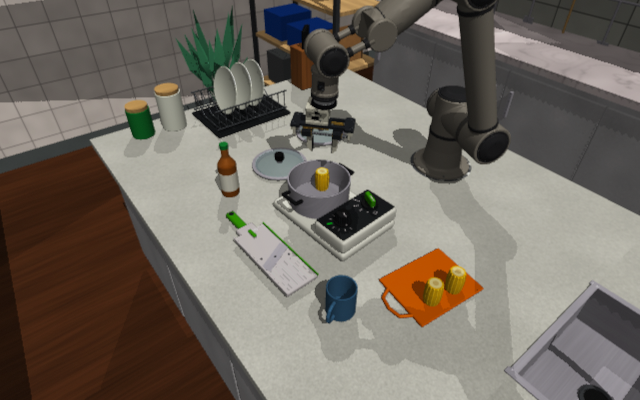

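Request:
step_arm:
  moves:
    - [[0, 0, -0.03, 0], [-0.02, 0.021, -0.03, 0], [-0.026, 0.0267, 0, 0], [-0.026, 0.0267, 0, 0], [-0.026, 0.0267, 0, 0], [-0.026, 0.0267, 0, 0], [-0.026, 0.0267, 0, 0], [-0.026, 0.0267, 0, 0]]

```text
time: 14.52
tool_pos: [0.4976, 0.1422, 0.238]
tool_rot: [-3.123, -0.032, -2.38]
contact_force: [0.2, 0.1, -0.6]
opening: 0.0599
```

Request:
step_arm:
  moves:
    - [[-0.026, 0.0267, 0, 0], [-0.026, 0.0267, 0, 0], [-0.026, 0.0267, 0, 0], [-0.026, 0.0267, 0, 0], [-0.026, 0.0267, 0, 0.12], [-0.026, 0.0267, 0, 0.12], [0, 0, 0, 0.12], [0, 0, 0, 0.12]]

```text
time: 15.18
tool_pos: [0.504, 0.3658, 0.2286]
tool_rot: [-3.11, -0.022, -2.863]
contact_force: [-0.1, -0.8, 0.7]
opening: 0.0597
```

Request:
step_arm:
  moves:
    - [[0, 0, 0, 0.12], [0, 0, 0, 0.12], [0, 0, 0, 0.12], [0, 0, 0, 0.12], [0, 0, 0, 0.12], [0, 0, 0, 0.12], [0, 0, 0, 0.12], [0, 0, 0, 0.12]]

```text
time: 15.85
tool_pos: [0.5046, 0.3635, 0.2296]
tool_rot: [-3.106, 0.014, 2.458]
contact_force: [-0.6, 0.0, 0.6]
opening: 0.0597
```

Request:
step_arm:
  moves:
    - [[0, 0, 0, 0.12], [0, 0, 0, 0.12], [0, 0, 0, 0.12], [0, 0, 0, 0.12], [0, 0, 0, 0.12], [0, 0, 0, 0.12], [0, 0, 0, 0.12], [0, 0, 0, 0.12]]

```text
time: 16.52
tool_pos: [0.5046, 0.3635, 0.2296]
tool_rot: [-3.133, 0.037, 1.498]
contact_force: [-0.3, -0.3, -0.1]
opening: 0.0594
```

Request:
step_arm:
  moves:
    - [[0, 0, 0, 0.12], [0, 0, 0, 0.12], [0, 0, 0, 0.12], [0, 0, 0, 0.12], [0, 0, 0, 0.12], [0, 0, 0, 0.12], [0, 0, 0, 0.12], [0, 0, 0, 0.12]]

```text
time: 17.18
tool_pos: [0.5046, 0.3635, 0.2296]
tool_rot: [3.116, 0.028, 0.537]
contact_force: [0.1, -0.1, 0.3]
opening: 0.0596
```

Run:
```python
from h import *
to(.5,.37,.25);print(robot.observe()['qpos'],robot.observe()['tool_rot'])
```

```text
t 17.1833 pos [0.5046 0.3635 0.2296] yaw 0.5372 d tool [-0.0012 -0.0074 -0.0205] len 0.022 F [ 0.1 -0.1  0.3] open 0.0596
[ 0.51442547  0.54059466  1.19854969 -0.02619347  1.43015299  1.55167866] [3.11629482 0.02824082 0.53721719]
```

Run:
```python
from h import *
p,T,o=tool();print(T[:,2]); to(.459,.4202,.15); corns(n='scene',z=.08)
```

```text
[-0.01130701 -0.03617758 -0.99928141]
t 17.1833 pos [0.5046 0.3635 0.2296] yaw 0.5372 d tool [-0.0079 -0.0741  0.078 ] len 0.108 F [ 0.1 -0.1  0.3] open 0.0596
corn px [458.  270.9] [451, 266, 14, 11, 108] [0.4587 0.4213 0.08  ] [0.46   0.4208 0.08  ]
corn px [435.1 283. ] [429, 278, 14, 12, 114] [0.5381 0.4104 0.08  ] [0.5387 0.4121 0.08  ]
```

Request:
step_arm:
  moves:
    - [[-0.0026, -0.0247, 0.02, 0], [-0.0026, -0.0247, 0.025, 0], [-0.0026, -0.0247, 0.033, 0], [0, 0, 0, 0], [0, 0, 0, 0], [0, 0, 0, 0]]
  hand: 0.82

```text
time: 17.73
tool_pos: [0.4595, 0.4202, 0.1512]
tool_rot: [3.116, 0.027, 0.545]
contact_force: [-0.4, 0.2, 0.8]
opening: 0.0754
```

Run:
```python
from h import *
to(.459,.4202,.043); cam('wrist','w10')
```

```text
t 17.7333 pos [0.4595 0.4202 0.1512] yaw 0.545 d tool [ 0.0025 -0.003   0.1081] len 0.108 F [-0.4  0.2  0.8] open 0.0754
```

View pics/w10.png

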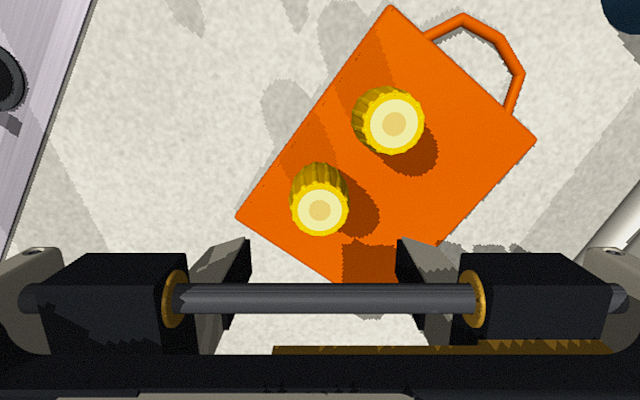

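Run:
```python
from h import *
corns(); to(.459,.4202,.043)
```

```text
corn px [392.1 123.1] [361, 91, 62, 64, 2988] [0.5372 0.4103 0.08  ] [0.5374 0.4109 0.08  ]
corn px [318.5 209.1] [290, 182, 58, 55, 2371] [0.4595 0.4213 0.08  ] [0.4596 0.4213 0.08  ]
t 17.8333 pos [0.4604 0.42   0.1523] yaw 0.543 d tool [ 0.0016 -0.0036  0.1092] len 0.109 F [ 0.4 -0.6  0.6] open 0.0754
```

Request:
step_arm:
  moves:
    - [[0.0025, -0.003, 0.028, 0], [0, 0, 0.03, 0], [0, 0, 0.03, 0], [0, 0, 0.02, 0], [0, 0, 0, 0], [0, 0, 0, 0]]

```text
time: 18.33
tool_pos: [0.4592, 0.4197, 0.0433]
tool_rot: [3.116, 0.027, 0.542]
contact_force: [0.6, -0.2, 0.2]
opening: 0.0755
```

Request:
step_arm:
  moves:
    - [[0, 0, 0, 0], [0, 0, 0, 0], [0, 0, 0, 0], [0, 0, 0, 0], [0, 0, 0, 0], [0, 0, 0, 0], [0, 0, 0, 0], [0, 0, 0, 0]]
  hand: 0.2
  force: 25

```text
time: 19.0
tool_pos: [0.4588, 0.4205, 0.0437]
tool_rot: [3.117, 0.026, 0.543]
contact_force: [-0.2, -1.8, 6.1]
opening: 0.0475
```

Run:
```python
from h import *
to(.534,-.080,.25)
```

```text
t 19.0 pos [0.4588 0.4205 0.0437] yaw 0.5432 d tool [-0.1996  0.4722 -0.1894] len 0.547 F [-0.2 -1.8  6.1] open 0.0475
```

Request:
step_arm:
  moves:
    - [[0, 0, -0.02, 0], [0, 0, -0.035, 0], [0, 0, -0.04, 0], [0, 0, -0.04, 0], [-0.006, 0.02, -0.03, 0], [-0.011, 0.035, -0.01, 0], [-0.011, 0.035, -0.01, 0], [-0.011, 0.035, 0, 0]]

```text
time: 19.67
tool_pos: [0.4923, 0.299, 0.2342]
tool_rot: [3.116, 0.023, 0.545]
contact_force: [0.6, -0.3, -0.9]
opening: 0.047
```

Request:
step_arm:
  moves:
    - [[-0.011, 0.035, 0, 0], [-0.011, 0.035, 0, 0], [-0.011, 0.035, 0, 0], [-0.011, 0.035, 0, 0], [-0.011, 0.035, 0, 0], [-0.011, 0.035, 0, 0], [-0.011, 0.035, 0, 0], [-0.011, 0.035, 0, 0]]

```text
time: 20.33
tool_pos: [0.561, 0.013, 0.2411]
tool_rot: [3.117, 0.028, 0.543]
contact_force: [1.0, 0.6, -0.8]
opening: 0.047
```

Request:
step_arm:
  moves:
    - [[-0.011, 0.035, 0, 0], [-0.003, 0.012, 0, 0], [0, 0, 0, -0.11], [0, 0, 0, -0.117], [0, 0, 0, 0], [0, 0, 0, 0]]

```text
time: 20.83
tool_pos: [0.5733, -0.0324, 0.2426]
tool_rot: [3.124, 0.033, 0.767]
contact_force: [0.8, -0.5, -1.2]
opening: 0.0474
```

Run:
```python
from h import *
to(.574,-.042,.076,.77);cam('wrist','w11');cam('scene','s11'); print(robot.observe()['qpos'])
```

```text
t 20.8333 pos [ 0.5733 -0.0324  0.2426] yaw 0.767 d tool [-0.0007  0.0044  0.1668] len 0.167 F [ 0.8 -0.5 -1.2] open 0.0474
roll -0.003
[-0.1690462   0.42761701  1.3484895  -0.03761134  1.37020262  0.64130822]
```

View pics/w11.png

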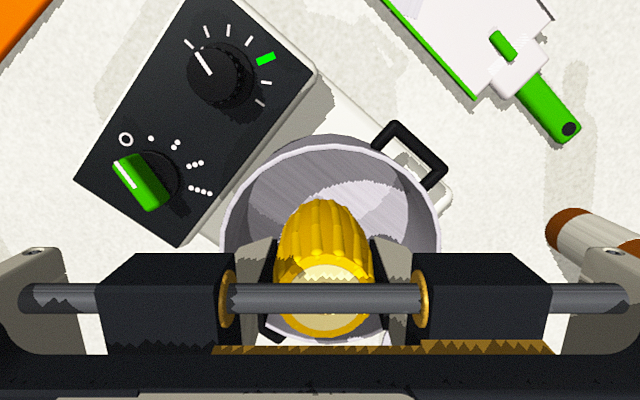

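View pics/s11.png

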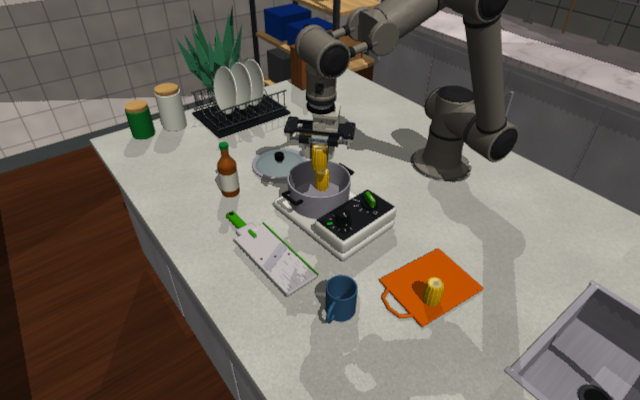

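Request:
step_arm:
  moves:
    - [[-0.0007, 0.0044, 0.03, 0], [0, 0, 0.035, 0], [0, 0, 0.035, 0], [0, 0, 0.035, 0], [0, 0, 0.02, 0], [0, 0, 0.012, 0], [0, 0, 0, 0], [0, 0, 0, 0]]

```text
time: 21.6
tool_pos: [0.5743, -0.042, 0.076]
tool_rot: [3.124, 0.033, 0.769]
contact_force: [0.5, 1.2, -0.9]
opening: 0.0469
```

Request:
step_arm:
  moves:
    - [[0, 0, 0.003, 0], [0, 0, 0, 0], [0, 0, 0, 0]]

```text
time: 21.85
tool_pos: [0.5748, -0.0424, 0.074]
tool_rot: [3.122, 0.031, 0.77]
contact_force: [0.2, 0.7, -1.4]
opening: 0.0472
```

Release, lift.

Request:
step_arm:
  moves:
    - [[0, 0, 0, 0], [0, 0, 0, 0], [0, 0, 0, 0], [0, 0, 0, 0], [0, 0, -0.02, 0], [0, 0, -0.035, 0], [0, 0, -0.04, 0], [0, 0, -0.04, 0]]
  hand: 0.65

```text
time: 22.52
tool_pos: [0.5751, -0.0375, 0.2092]
tool_rot: [3.125, 0.033, 0.77]
contact_force: [0.3, 0.5, -0.5]
opening: 0.06
```

Run:
```python
from h import *
to(.574,-.042,.25,.77);cam('wrist','w12');print(robot.observe()['qpos'])
```

```text
t 22.5167 pos [ 0.5751 -0.0375  0.2092] yaw 0.77 d tool [-0.0053  0.0032 -0.0406] len 0.041 F [ 0.3  0.5 -0.5] open 0.06
roll 0.0
[-0.17703884  0.44721588  1.38482945 -0.03821343  1.3001735   0.63339724]
```

View pics/w12.png

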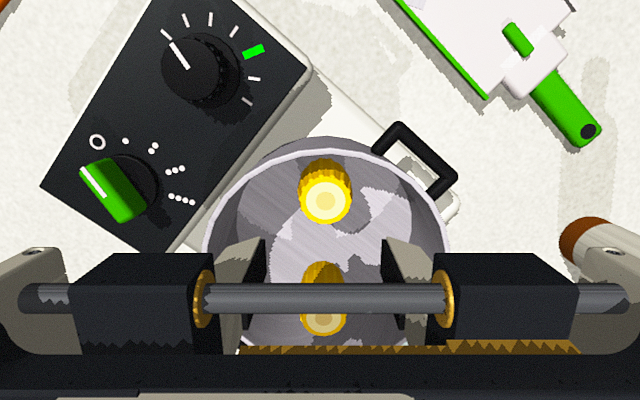

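Request:
step_arm:
  moves:
    - [[0, 0, -0.035, 0], [0.011, -0.0135, -0.015, 0], [0.022, -0.027, 0, 0], [0.022, -0.027, 0, 0], [0.022, -0.027, 0, 0], [0.022, -0.027, 0, 0], [0.022, -0.027, 0, 0], [0.022, -0.027, 0, 0]]
  hand: 0.82

```text
time: 23.23
tool_pos: [0.5562, 0.1912, 0.25]
tool_rot: [3.123, 0.032, 0.77]
contact_force: [1.4, -0.5, -0.4]
opening: 0.0753
```

Request:
step_arm:
  moves:
    - [[0.022, -0.027, 0, 0], [0.022, -0.027, 0, 0], [0.022, -0.027, 0, 0], [0.022, -0.027, 0.02, 0], [0.022, -0.027, 0.03, 0], [0.021, -0.026, 0.03, 0], [0, 0, 0, 0], [0, 0, 0, 0]]

```text
time: 23.9
tool_pos: [0.5365, 0.3887, 0.1653]
tool_rot: [3.124, 0.037, 0.773]
contact_force: [0.4, -0.7, 0.2]
opening: 0.0752
```

Run:
```python
from h import *
w=cam('wrist','w13');corns(w);to(.5372,.4103,.043)
```

```text
corn px [300.6 182. ] [273, 155, 56, 54, 2288] [0.5373 0.4103 0.08  ] [0.5375 0.4107 0.08  ]
t 23.95 pos [0.5379 0.3879 0.1675] yaw 0.7713 d tool [ 0.0193 -0.0188  0.1236] len 0.127 F [ 0.4 -0.3  0.7] open 0.0754
```

View pics/w13.png

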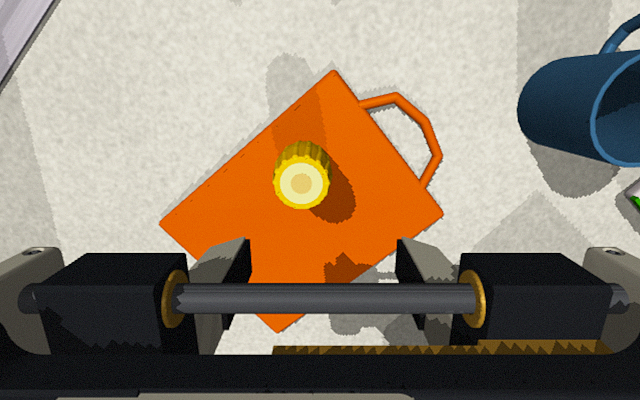

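Request:
step_arm:
  moves:
    - [[0.0193, -0.0188, 0, 0], [0, 0, 0.03, 0], [0, 0, 0.035, 0], [0, 0, 0.035, 0], [0, 0, 0.0235, 0], [0, 0, 0, 0], [0, 0, 0, 0]]

```text
time: 24.53
tool_pos: [0.5386, 0.4093, 0.0448]
tool_rot: [3.123, 0.032, 0.769]
contact_force: [-0.2, -0.1, 1.5]
opening: 0.0756
```

Request:
step_arm:
  moves:
    - [[0, 0, 0, 0], [0, 0, 0, 0], [0, 0, 0, 0], [0, 0, 0, 0], [0, 0, 0, 0], [0, 0, 0, 0], [0, 0, 0, 0], [0, 0, 0, 0]]
  hand: 0.2
  force: 25

```text
time: 25.2
tool_pos: [0.5381, 0.4108, 0.0451]
tool_rot: [3.123, 0.031, 0.77]
contact_force: [-0.3, -0.4, 6.4]
opening: 0.0464
```

Run:
```python
from h import *
to(.534,-.080,.043)
```

```text
t 25.2 pos [0.5381 0.4108 0.0451] yaw 0.7703 d tool [-0.3444  0.3491  0.0191] len 0.491 F [-0.3 -0.4  6.4] open 0.0464
```

Request:
step_arm:
  moves:
    - [[0, 0, -0.02, 0], [0, 0, -0.035, 0], [0, 0, -0.04, 0], [0, 0, -0.04, 0], [-0.016, 0.016, -0.03, 0], [-0.026, 0.0265, -0.01, 0], [-0.026, 0.0265, -0.01, 0], [-0.026, 0.0265, 0, 0]]

```text
time: 25.87
tool_pos: [0.5389, 0.2824, 0.2359]
tool_rot: [3.122, 0.029, 0.771]
contact_force: [0.3, 0.1, -0.9]
opening: 0.0474
```

Request:
step_arm:
  moves:
    - [[-0.026, 0.0265, 0, 0], [-0.026, 0.0265, 0, 0], [-0.026, 0.0265, 0, 0], [-0.026, 0.0265, 0, 0], [-0.026, 0.0265, 0, 0], [-0.026, 0.0265, 0, 0], [-0.026, 0.0265, 0, 0], [-0.026, 0.0265, 0, 0]]

```text
time: 26.53
tool_pos: [0.5365, -0.0154, 0.2441]
tool_rot: [3.123, 0.032, 0.77]
contact_force: [1.0, 0.1, -0.2]
opening: 0.0473
```

Request:
step_arm:
  moves:
    - [[-0.026, 0.0265, 0, 0], [-0.014, 0.014, 0, 0], [0, 0, 0, 0], [0, 0, 0, 0]]

```text
time: 26.87
tool_pos: [0.5363, -0.0714, 0.2459]
tool_rot: [3.124, 0.032, 0.768]
contact_force: [0.7, 0.4, -1.0]
opening: 0.0474
```

Run:
```python
from h import *
to(.534,-.080,.078,.77);cam('wrist','w14');s=cam('scene','s14');corns(s,.108)
```

```text
t 26.8667 pos [ 0.5363 -0.0714  0.2459] yaw 0.7678 d tool [-0.0022  0.0016  0.1681] len 0.168 F [ 0.7  0.4 -1. ] open 0.0474
roll -0.0022
corn px [316.2 191.9] [311, 189, 11, 7, 65] [ 0.5755 -0.042   0.108 ] [ 0.5762 -0.042   0.108 ]
```

View pics/w14.png

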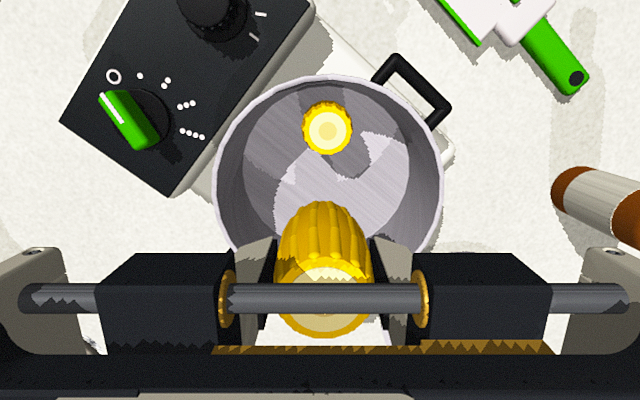

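View pics/s14.png

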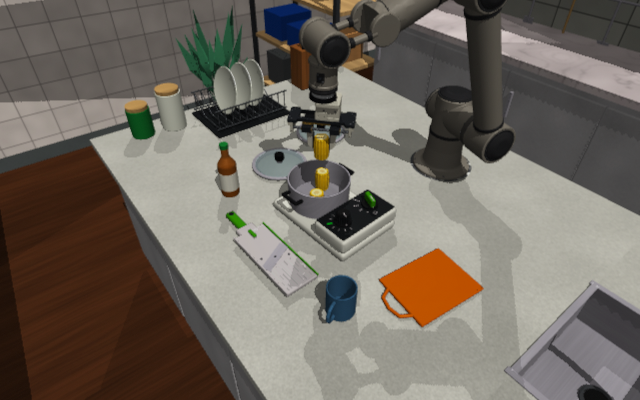

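Request:
step_arm:
  moves:
    - [[-0.0022, 0.0206, 0, 0], [0, 0, 0.03, 0], [0, 0, 0.035, 0], [0, 0, 0.035, 0], [0, 0, 0.03, 0], [0, 0, 0.022, 0], [0, 0, 0.01, 0], [0, 0, 0, 0]]

```text
time: 27.63
tool_pos: [0.5463, -0.0911, 0.0824]
tool_rot: [3.128, 0.035, 0.772]
contact_force: [-0.4, -0.9, -0.9]
opening: 0.0472
```

Run:
```python
from h import *
to(.548,-.094,.074,.77);cam('wrist','w15')
```

```text
t 27.6333 pos [ 0.5463 -0.0911  0.0824] yaw 0.7721 d tool [-0.0006  0.0031  0.0085] len 0.009 F [-0.4 -0.9 -0.9] open 0.0472
roll 0.0021
```

View pics/w15.png

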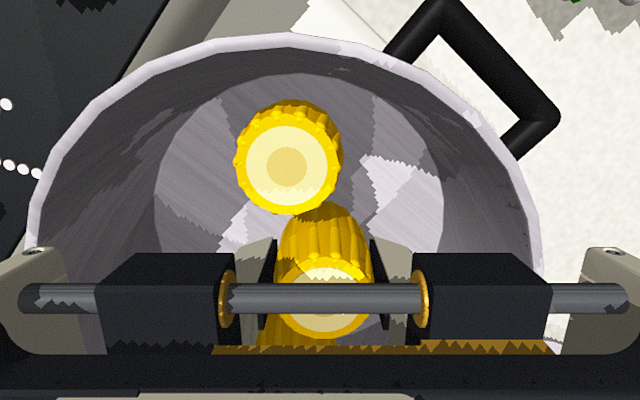

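Request:
step_arm:
  moves:
    - [[0, 0, 0.004, 0], [0, 0, 0.003, 0], [0, 0, 0, 0], [0, 0, 0, 0]]

```text
time: 28.02
tool_pos: [0.5479, -0.093, 0.0784]
tool_rot: [3.122, 0.032, 0.77]
contact_force: [0.7, -0.1, -0.2]
opening: 0.0477
```

Request:
step_arm:
  moves:
    - [[0, 0, 0, 0], [0, 0, 0, 0], [0, 0, 0, 0], [0, 0, 0, 0], [0, 0, -0.02, 0], [0, 0, -0.035, 0], [0, 0, -0.04, 0], [0, 0, -0.04, 0]]
  hand: 0.64

```text
time: 28.68
tool_pos: [0.5484, -0.088, 0.2137]
tool_rot: [3.125, 0.033, 0.77]
contact_force: [0.8, -1.2, 0.1]
opening: 0.0586
```

Run:
```python
from h import *
to(.574,-.042,.25,.77);cam('wrist','w16');s=cam('scene','s16');print(robot.observe()['qpos'])
a=cv2.imread('pics/s16.png'); cv2.imwrite('pics/z16.png',cv2.resize(a[140:240,240:400],None,fx=5,fy=5,interpolation=cv2.INTER_CUBIC))
```

```text
t 28.6833 pos [ 0.5484 -0.088   0.2137] yaw 0.7701 d tool [ 0.0492 -0.0145 -0.0381] len 0.064 F [ 0.8 -1.2  0.1] open 0.0586
roll 0.0001
[-0.27524864  0.4058887   1.44719724 -0.03877042  1.27556284  0.53608522]
```

View pics/w16.png

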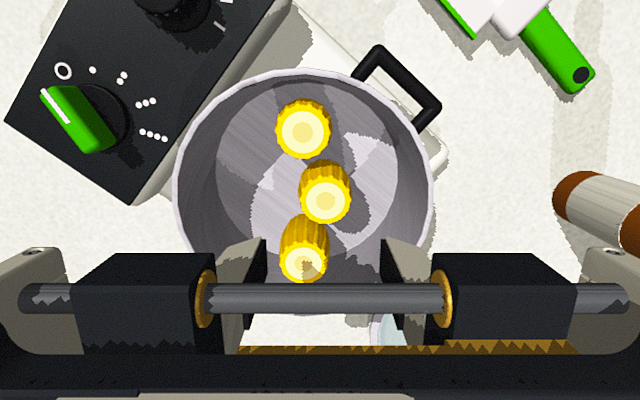

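View pics/z16.png

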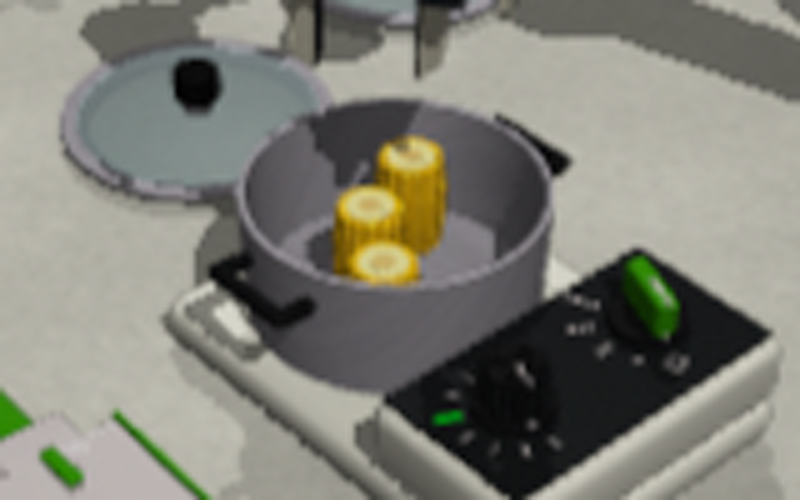

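Request:
step_arm:
  moves:
    - [[0, 0, -0.03, 0.12], [0, 0, 0, 0.12], [0, 0, 0, 0.12], [0, 0, 0, 0.12], [0, 0, 0, 0.12], [0, 0, 0, 0.12], [0, 0, 0, 0.12], [0, 0, 0, 0.12]]

```text
time: 29.45
tool_pos: [0.5491, -0.0871, 0.2421]
tool_rot: [3.105, 0.004, -0.196]
contact_force: [0.1, -0.8, -0.9]
opening: 0.0588
```

Request:
step_arm:
  moves:
    - [[0, 0, 0, 0.12], [0, 0, 0, 0.12], [0, 0, 0, 0.12], [0, 0, 0, 0.12], [0, 0, 0, 0.12], [0, 0, 0, 0.12], [0, 0, 0, 0.12], [0, 0, 0, 0.12]]

```text
time: 30.12
tool_pos: [0.5492, -0.0871, 0.2421]
tool_rot: [3.117, -0.028, -1.155]
contact_force: [-0.2, 0.4, -0.6]
opening: 0.0588
```

Request:
step_arm:
  moves:
    - [[0, 0, 0, 0.12], [0, 0, 0, 0.12], [0, 0, 0, 0.12], [0, 0, 0, 0.12], [0, 0, 0, 0.1], [0, 0, 0, 0], [0, 0, 0, 0]]

```text
time: 30.7
tool_pos: [0.5492, -0.0871, 0.2422]
tool_rot: [3.136, -0.037, -1.726]
contact_force: [-0.2, -0.7, -0.1]
opening: 0.0587
```

Run:
```python
from h import *
to(.5,-.3,.25,.77);print(robot.observe()['qpos'],tool()[1][:,2])
```

```text
t 30.7 pos [ 0.5492 -0.0871  0.2422] yaw -1.7264 d tool [0.2181 0.0156 0.0003] len 0.219 F [-0.2 -0.7 -0.1] open 0.0587
roll -2.4964
[-0.27365982  0.39142829  1.40637304 -0.03812607  1.34475558  3.03215719] [-0.0108142  -0.03554736 -0.99930948]
```

Request:
step_arm:
  moves:
    - [[0, 0, 0, 0.08], [0, 0, 0, 0.05], [0, 0, 0, 0]]

```text
time: 30.95
tool_pos: [0.5449, -0.1017, 0.2428]
tool_rot: [3.141, -0.021, -1.837]
contact_force: [0.6, -1.1, 0.1]
opening: 0.0586
```

Run:
```python
from h import *
to(.5,-.3,.25,.77);print(robot.observe()['qpos'],tool()[1][:,2])
```

```text
t 30.95 pos [ 0.5449 -0.1017  0.2428] yaw -1.8368 d tool [ 0.2032 -0.0088 -0.003 ] len 0.203 F [ 0.6 -1.1  0.1] open 0.0586
roll -2.6068
[-0.31087375  0.3856894   1.4129941  -0.02110358  1.34226176  3.10153872] [-0.00562406 -0.01978118 -0.99978851]
```

Works; push again by about the same.

Request:
step_arm:
  moves:
    - [[0, 0, 0, 0.06], [0, 0, 0, 0]]

```text
time: 31.12
tool_pos: [0.5403, -0.1148, 0.2429]
tool_rot: [-3.14, -0.004, -1.877]
contact_force: [-0.2, 0.0, -0.8]
opening: 0.059
```

Run:
```python
from h import *
to(.5,-.3,.25,.77);print(robot.observe()['qpos'],tool()[1][:,2])
```

```text
t 31.1167 pos [ 0.5403 -0.1148  0.2429] yaw -1.8766 d tool [ 0.1888 -0.0174 -0.0063] len 0.19 F [-0.2  0.  -0.8] open 0.059
roll -2.6466
[-0.34583577  0.37999929  1.42130803 -0.00404509  1.33877085  3.10247467] [ 9.20577509e-05 -4.21760082e-03 -9.99991102e-01]
```

Request:
step_arm:
  moves:
    - [[0.033, -0.007, 0, 0], [0.033, -0.007, 0, 0], [0.033, -0.007, 0, 0], [0.033, -0.007, 0, 0], [0.033, -0.007, 0, 0], [0.033, -0.006, 0, 0], [0, 0, 0, 0], [0, 0, 0, 0]]

```text
time: 31.78
tool_pos: [0.5199, -0.3156, 0.2431]
tool_rot: [-3.141, -0.003, -1.877]
contact_force: [-0.7, 0.1, -0.4]
opening: 0.059
```

Run:
```python
from h import *
to(.505,-.364,.15,-1.0);cam('wrist','w17')
```

```text
t 31.7833 pos [ 0.5199 -0.3156  0.2431] yaw -1.8769 d tool [ 0.0503 -0.0003  0.0933] len 0.106 F [-0.7  0.1 -0.4] open 0.059
roll -0.8769
```

View pics/w17.png

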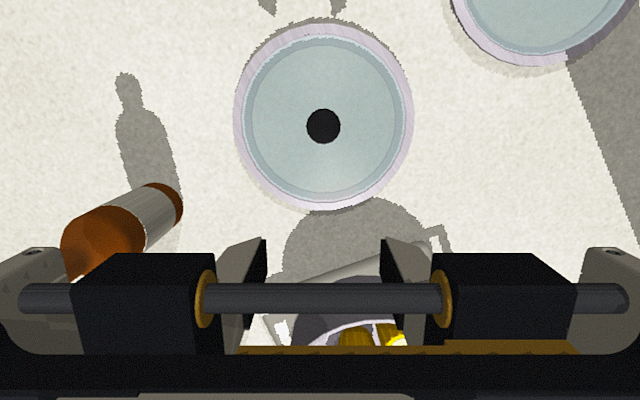

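Run:
```python
from h import *
w=cam('wrist');f=w['frame']
m=(f.max(2)<50).astype(np.uint8);m[230:]=0
n,l,st,ce=cv2.connectedComponentsWithStats(m)
for i in range(1,n):
    if st[i,4]>100:
        b=st[i];print(b,ce[i],onz(w,*ce[i],.052),onz(w,*ce[i],.05))
```

```text
[307 107  33  35 897] [323.0657748  124.28093645] [ 0.50475858 -0.3652032   0.052     ] [ 0.50480261 -0.36506914  0.05      ]
```

Request:
step_arm:
  moves:
    - [[0.025, 0, 0.02, -0.11], [0.0, 0, 0.02, -0.11], [0, 0, 0.02, -0.11], [0, 0, 0.02, -0.11], [0, 0, 0.02, -0.11], [0, 0, 0, -0.11], [0, 0, 0, -0.11], [0, 0, 0, -0.11]]

```text
time: 32.55
tool_pos: [0.5134, -0.3367, 0.1436]
tool_rot: [3.14, -0.002, -0.988]
contact_force: [0.7, 0.4, 0.2]
opening: 0.0587
```

Run:
```python
from h import *
to(.5048,-.365,.025)
```

```text
t 32.55 pos [ 0.5134 -0.3367  0.1436] yaw -0.9877 d tool [0.0186 0.0225 0.1187] len 0.122 F [0.7 0.4 0.2] open 0.0587
```

Request:
step_arm:
  moves:
    - [[0.018, 0.022, 0, 0], [0, 0, 0.025, 0], [0, 0, 0.025, 0], [0, 0, 0, 0], [0, 0, 0, 0]]

```text
time: 32.97
tool_pos: [0.5041, -0.3641, 0.0933]
tool_rot: [3.139, -0.0, -0.994]
contact_force: [0.1, 0.2, 0.6]
opening: 0.0588
```

Run:
```python
from h import *
cam('wrist','w18');to(.5048,-.365,.025)
```

```text
t 33.0167 pos [ 0.5049 -0.365   0.0948] yaw -0.9943 d tool [-0.0003 -0.0001  0.0698] len 0.07 F [0.1 1.  0.2] open 0.0585
```

View pics/w18.png

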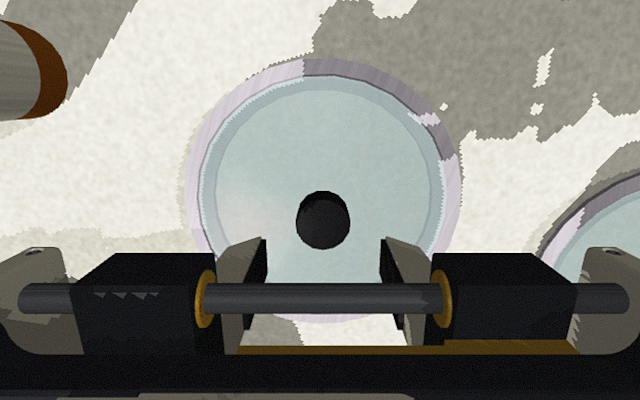

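Request:
step_arm:
  moves:
    - [[0, 0, 0.025, 0], [0, 0, 0.025, 0], [0, 0, 0.019, 0], [0, 0, 0, 0], [0, 0, 0, 0]]

```text
time: 33.43
tool_pos: [0.5048, -0.3661, 0.026]
tool_rot: [3.14, -0.004, -0.995]
contact_force: [-0.4, -0.2, -0.1]
opening: 0.0589
```

Request:
step_arm:
  moves:
    - [[0, 0, 0, 0], [0, 0, 0, 0], [0, 0, 0, 0], [0, 0, 0, 0], [0, 0, 0, 0], [0, 0, 0, 0], [0, 0, 0, 0]]
  hand: 0.1
  force: 45

```text
time: 34.02
tool_pos: [0.5048, -0.3666, 0.0263]
tool_rot: [3.141, -0.005, -0.996]
contact_force: [-0.0, 1.5, 5.5]
opening: 0.0351
```

Run:
```python
from h import *
to(.5340,-.080,.25)
```

```text
t 34.0167 pos [ 0.5048 -0.3666  0.0263] yaw -0.9964 d tool [-0.2236 -0.1801 -0.2251] len 0.365 F [-0.   1.5  5.5] open 0.0351
```

Request:
step_arm:
  moves:
    - [[0, 0, -0.01, 0], [0, 0, -0.02, 0], [0, 0, -0.03, 0], [0, 0, -0.03, 0], [0, 0, -0.03, 0], [0, 0, -0.03, 0], [0, 0, -0.03, 0], [0, 0, -0.02, 0]]

```text
time: 34.68
tool_pos: [0.5041, -0.3657, 0.2284]
tool_rot: [3.14, -0.006, -0.996]
contact_force: [0.4, -1.1, -3.0]
opening: 0.0351
```

Request:
step_arm:
  moves:
    - [[-0.015, -0.012, 0, 0], [-0.025, -0.02, 0, 0], [-0.026, -0.021, 0, 0], [-0.026, -0.021, 0, 0], [-0.026, -0.021, 0, 0], [-0.026, -0.021, 0, 0], [-0.026, -0.021, 0, 0], [-0.02, -0.016, 0, 0]]

```text
time: 35.35
tool_pos: [0.5285, -0.1202, 0.2241]
tool_rot: [3.139, -0.002, -0.996]
contact_force: [-0.7, 0.5, -3.5]
opening: 0.0353
```

Run:
```python
from h import *
cam('wrist','w19');cam('scene','s19');to(.5340,-.080,.22)
```

```text
t 35.45 pos [ 0.5287 -0.1189  0.2242] yaw -0.9921 d tool [-0.0297 -0.0257  0.0041] len 0.04 F [-0.4 -0.7 -2.9] open 0.0346
```

View pics/s19.png

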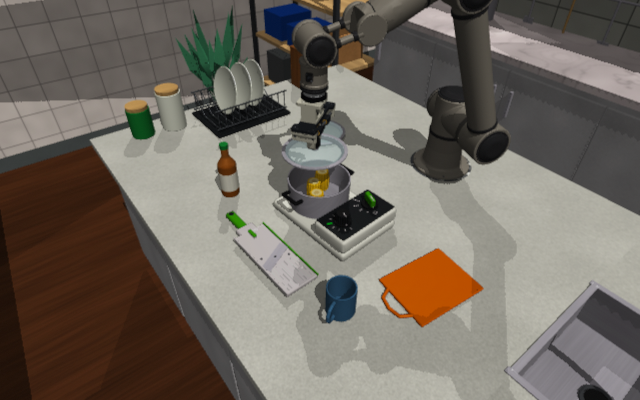

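View pics/w19.png

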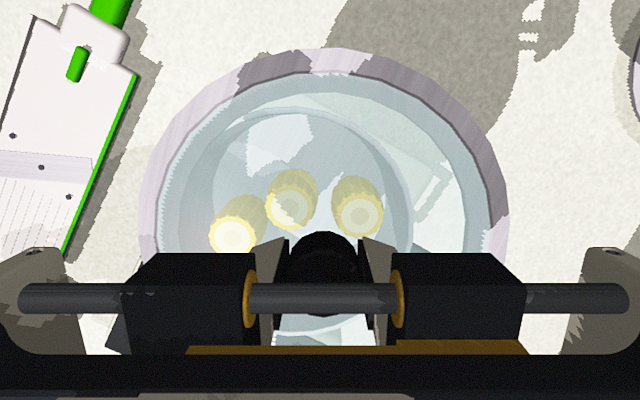

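Request:
step_arm:
  moves:
    - [[-0.015, -0.013, 0, 0], [-0.0147, -0.0127, 0, 0], [0, 0, 0.02, 0], [0, 0, 0.02, 0], [0, 0, 0.02, 0], [0, 0, 0, 0], [0, 0, 0, 0], [0, 0, 0, 0]]

```text
time: 36.12
tool_pos: [0.5352, -0.0849, 0.165]
tool_rot: [3.141, -0.005, -0.997]
contact_force: [-0.3, -0.4, -3.4]
opening: 0.0353
```

Run:
```python
from h import *
cam('wrist','w20');cam('scene','s20');to(.5340,-.080,.143)
a=cv2.imread('pics/s20.png'); cv2.imwrite('pics/z20.png',cv2.resize(a[110:240,240:400],None,fx=4.6,fy=4.6,interpolation=cv2.INTER_CUBIC))
```

```text
t 36.2167 pos [ 0.5354 -0.0848  0.1654] yaw -0.9967 d tool [-0.0049 -0.0014  0.0224] len 0.023 F [-0.5  0.3 -3.3] open 0.0351
```

View pics/z20.png

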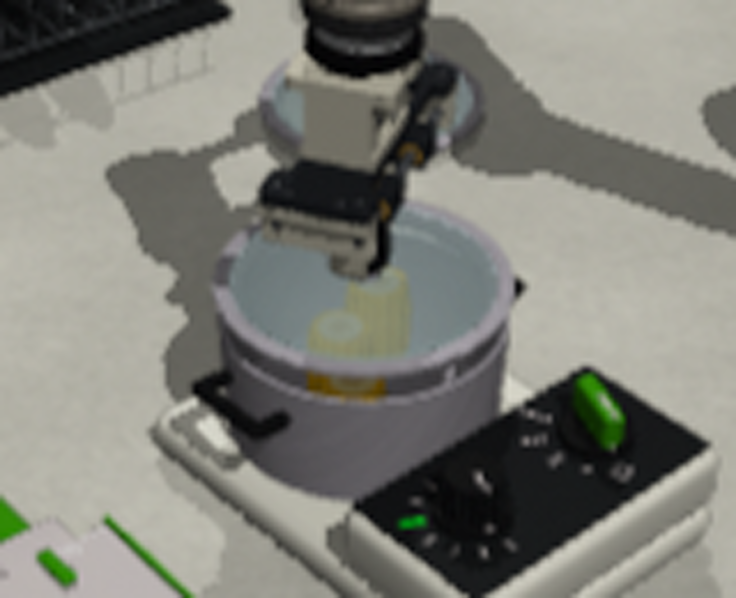

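View pics/w20.png

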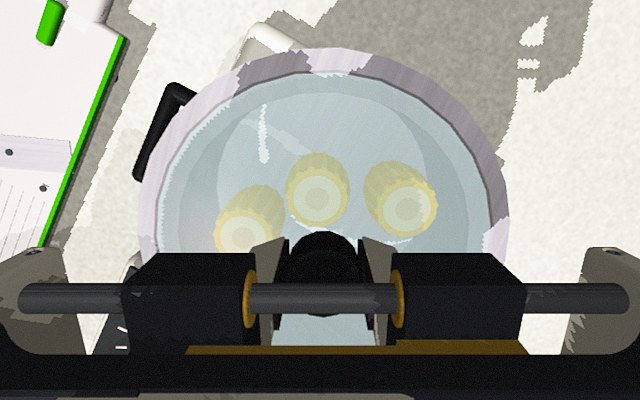

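Request:
step_arm:
  moves:
    - [[-0.0045, -0.0014, 0, 0], [0, 0, 0, 0], [0, 0, 0.006, 0], [0, 0, 0.006, 0], [0, 0, 0.004, 0], [0, 0, 0, 0], [0, 0, 0, 0]]

```text
time: 36.8
tool_pos: [0.5332, -0.0797, 0.1474]
tool_rot: [3.139, -0.003, -0.996]
contact_force: [-0.9, -0.3, -2.5]
opening: 0.035
```

Request:
step_arm:
  moves:
    - [[0, 0, 0.002, 0], [0, 0, 0.002, 0], [0, 0, 0.002, 0], [0, 0, 0, 0]]

```text
time: 37.13
tool_pos: [0.5335, -0.0798, 0.1434]
tool_rot: [3.141, -0.004, -0.996]
contact_force: [-5.4, 0.9, 9.0]
opening: 0.0354
```

Request:
step_arm:
  moves:
    - [[0, 0, 0, 0], [0, 0, 0, 0], [0, 0, 0, 0], [0, 0, 0, 0], [0, 0, -0.02, 0], [0, 0, -0.03, 0], [0, 0, -0.035, 0], [0, 0, -0.035, 0]]
  hand: 0.62

```text
time: 37.8
tool_pos: [0.533, -0.0792, 0.2628]
tool_rot: [3.139, -0.002, -0.996]
contact_force: [1.5, -0.4, 0.2]
opening: 0.0571
```

Run:
```python
from h import *
cam('wrist','w21');cam('scene','s21');cam('side','d21');to(.5340,-.080,.143);print(tool()[1][:,2],robot.observe()['qpos'])
a=cv2.imread('pics/s21.png'); cv2.imwrite('pics/z21.png',cv2.resize(a[130:240,250:390],None,fx=5,fy=5,interpolation=cv2.INTER_CUBIC))
a=cv2.imread('pics/d21.png'); cv2.imwrite('pics/zd21.png',cv2.resize(a[150:270,250:410],None,fx=5,fy=5,interpolation=cv2.INTER_CUBIC))
```

```text
t 37.95 pos [ 0.5348 -0.0797  0.2648] yaw -0.9963 d tool [-0.0012  0.0011  0.1218] len 0.122 F [ 0.3  0.3 -0.9] open 0.0569
[ 0.00666973 -0.00567028 -0.99996168] [-0.28760756  0.34013506  1.42041465 -0.00361593  1.37303986  2.28018037]
```

View pics/z21.png

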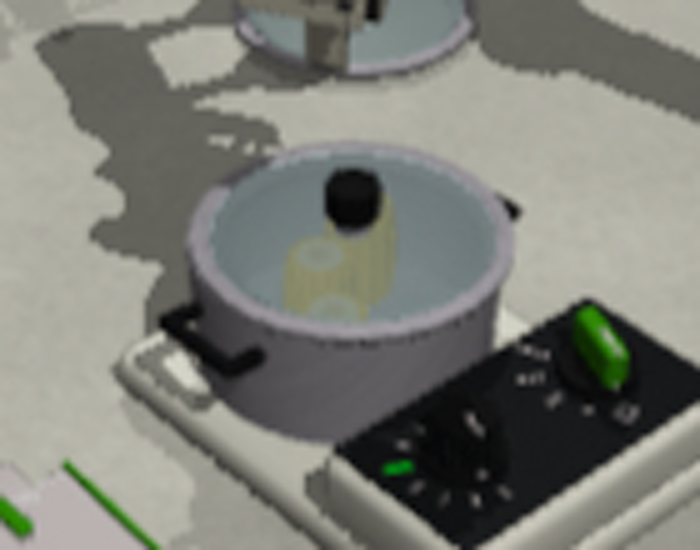

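View pics/zd21.png

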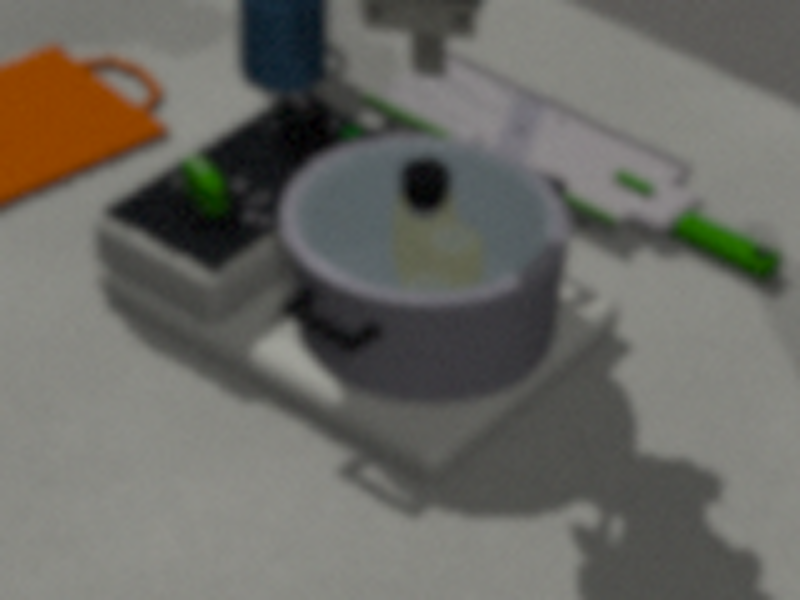

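View pics/w21.png

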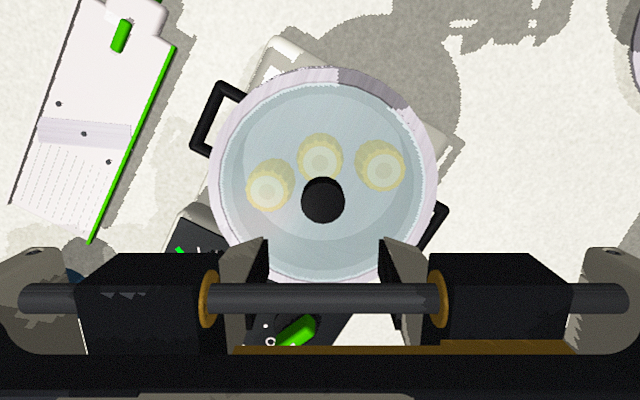

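Request:
step_arm:
  moves:
    - [[-0.0253, -0.0218, 0, 0], [-0.0253, -0.0218, 0, 0], [-0.0253, -0.0218, 0, 0], [-0.0253, -0.0218, 0, 0], [0, 0, 0, -0.12], [0, 0, 0, -0.12], [0, 0, 0, -0.12], [0, 0, 0, -0.12]]

```text
time: 38.62
tool_pos: [0.551, 0.0534, 0.2596]
tool_rot: [3.137, 0.0, -0.51]
contact_force: [0.3, 0.5, 0.4]
opening: 0.057
```

Request:
step_arm:
  moves:
    - [[0, 0, 0, -0.12], [0, 0, 0, -0.12], [0, 0, 0, -0.12], [0, 0, 0, -0.12], [0, 0, 0, -0.12], [0, 0, 0, -0.12], [0, 0, 0, -0.12], [0, 0, 0, -0.12]]

```text
time: 39.28
tool_pos: [0.551, 0.053, 0.2597]
tool_rot: [3.139, 0.004, 0.45]
contact_force: [-0.2, -0.1, -0.4]
opening: 0.0568
```

Request:
step_arm:
  moves:
    - [[0, 0, 0, -0.12], [0, 0, 0, -0.12], [0, 0, 0, -0.12], [0, 0, 0, -0.12], [0, 0, 0, -0.08], [0, 0, 0, 0], [0, 0, 0, 0]]

```text
time: 39.87
tool_pos: [0.5512, 0.053, 0.2601]
tool_rot: [3.141, 0.004, 1.001]
contact_force: [-0.1, -0.0, -0.3]
opening: 0.0566
```

Run:
```python
from h import *
w=cam('wrist','w22');to(.5796,.0936,.098,1.);print(robot.observe()['qpos'])
a=cv2.imread('pics/w22.png'); cv2.imwrite('pics/z22.png',cv2.resize(a[0:250,160:480],None,fx=2.4,fy=2.4,interpolation=cv2.INTER_CUBIC))
```

```text
t 39.9167 pos [0.5513 0.053  0.2604] yaw 1.0009 d tool [0.0501 0.0018 0.1622] len 0.17 F [ 0.   0.3 -0.1] open 0.0569
roll 0.0009
[-0.0403367   0.37317172  1.38323257 -0.00382683  1.38635315  0.53026354]
```

View pics/z22.png

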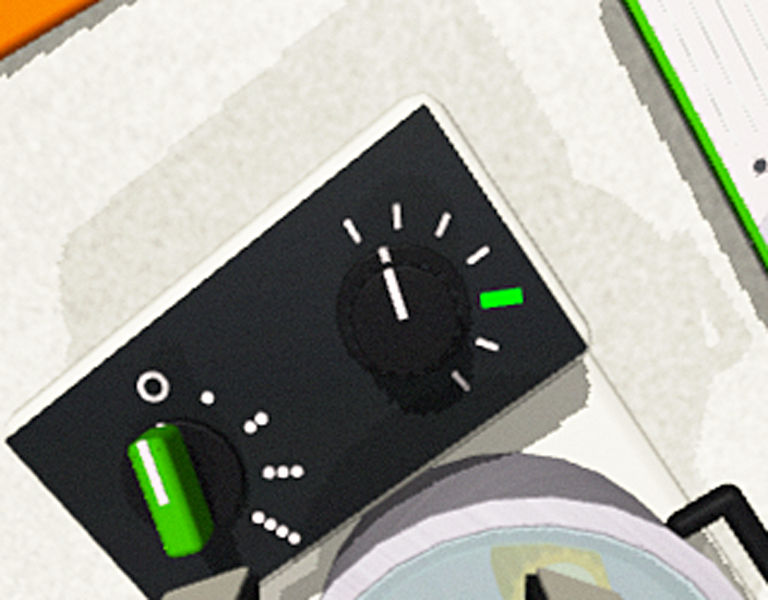

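```bash
cat >> h.py <<'E'
from scipy.optimize import least_squares as LS
H=np.array([.5796,.0936,1.5636]); S=np.array([.4639,.0858,1.2661])
def pdir(w,box,thr=120,z=.122):
    u0,u1,v0,v1=box; f=w['frame'].astype(int)[v0:v1,u0:u1]
    m=(f.min(2)>thr).astype(np.uint8); n,l,st,ce=cv2.connectedComponentsWithStats(m)
    for i in range(1,n):
        if st[i,4]<15: continue
        v,u=np.nonzero(l==i); q=np.array([onz(w,x+u0,y+v0,z)[:2] for x,y in zip(u,v)])
        c=q.mean(0);_,s,V=np.linalg.svd(q-c); a=np.arctan2(V[0][1],V[0][0])
        print('blob',st[i].tolist(),c.round(4),'len',(s[0]/np.sqrt(len(q))*3.46).round(4),'deg',round(np.degrees(a),1))
E
python3 - <<'E'
from h import *
w=cam('wrist'); pdir(w,(300,360,95,150)); pdir(w,(205,245,175,215))
g=w['frame'].astype(int); m=(g[:,:,1]>120)&(g[:,:,1]-g[:,:,0]>80); m[:100]=0;m[150:]=0;m[:,:355]=0;m[:,390:]=0
v,u=np.nonzero(m);p=onz(w,u.mean(),v.mean(),.087);print('green',p, np.degrees(np.arctan2(p[1]-H[1],p[0]-H[0])), np.hypot(p[0]-H[0],p[1]-H[1]))
E
```

```text
blob [4, 0, 6, 6, 20] [0.5828 0.1264] len 0.0056 deg -83.3
blob [17, 8, 6, 7, 25] [0.5879 0.1149] len 0.0052 deg -101.8
blob [55, 9, 5, 6, 19] [0.6144 0.0967] len 0.005 deg -167.9
blob [20, 17, 10, 22, 93] [0.5839 0.1013] len 0.0184 deg -104.9
blob [12, 8, 13, 28, 123] [0.4692 0.0951] len 0.0263 deg -107.7
green [0.61780888 0.07453859 0.087     ] -26.51341273446962 0.04269960293637202
```

Run:
```python
from h import *
w=cam('wrist')
tk=[(0,(351,231)),(.5,(397,216)),(1,(443,225)),(1.5,(478,255)),(2,(501,298)),(2.5,(487,344)),(3,(460,380.5))]
tk=[(a,onz(w,160+u/2.4,v/2.4,.087)[:2]) for a,(u,v) in tk]
def r(q): return np.ravel([p-q[:2]-(.040 if a==2 else q[3])*np.array([np.cos(q[2]-a),np.sin(q[2]-a)]) for a,p in tk])
s=LS(r,[.58,.09,1.56,.037]);print(s.x.round(4),np.degrees(s.x[2]),np.abs(s.fun).max(),'green deg',np.degrees(s.x[2]-2))
to(s.x[0],s.x[1],.098)
```

```text
[0.5818 0.0909 1.5677 0.0372] 89.82049874499313 0.00040200666997437085 green deg -24.771060281171522
t 40.0167 pos [0.5514 0.053  0.2609] yaw 1.0018 d tool [0.0488 0.0049 0.1627] len 0.17 F [ 0.2 -0.6  0.8] open 0.0568
```

Request:
step_arm:
  moves:
    - [[0.0165, 0.0011, 0.02, 0], [0.0165, 0.0011, 0.025, 0], [0.0165, 0.0011, 0.025, 0], [0, 0, 0.03, 0], [0, 0, 0, 0], [0, 0, 0, 0]]
  hand: 0.72

```text
time: 40.52
tool_pos: [0.58, 0.0926, 0.1602]
tool_rot: [-3.141, 0.005, 1.003]
contact_force: [-0.1, -1.4, 0.5]
opening: 0.0663
```

Run:
```python
from h import *
w=cam('wrist','w23');to(.5807,.0923,.098,1.)
```

```text
t 40.5667 pos [0.5812 0.0925 0.162 ] yaw 1.0029 d tool [-0.0002 -0.0005  0.064 ] len 0.064 F [1.2 0.2 0.5] open 0.066
roll 0.0029
```

View pics/w23.png

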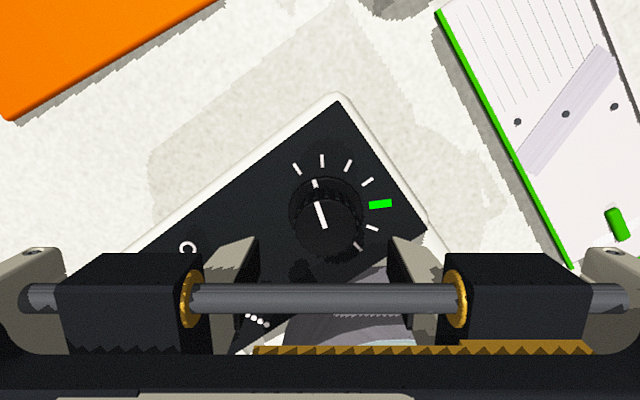

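Request:
step_arm:
  moves:
    - [[0, 0.001, 0.025, 0], [0, 0, 0.025, 0], [0, 0, 0.013, 0], [0, 0, 0, 0], [0, 0, 0, 0]]

```text
time: 40.98
tool_pos: [0.5828, 0.0915, 0.1001]
tool_rot: [3.137, 0.002, 1.003]
contact_force: [0.0, -0.3, 0.3]
opening: 0.0665
```

Request:
step_arm:
  moves:
    - [[0, 0, 0, 0], [0, 0, 0, 0], [0, 0, 0, 0], [0, 0, 0, 0], [0, 0, 0, 0], [0, 0, 0, 0], [0, 0, 0, 0]]
  hand: 0.2
  force: 30

```text
time: 41.57
tool_pos: [0.5816, 0.0923, 0.0991]
tool_rot: [3.14, 0.003, 1.004]
contact_force: [-3.1, 1.0, 6.1]
opening: 0.0395
```

Run:
```python
from h import *
to(.5807,.0923,.098,1.)
```

```text
t 41.5667 pos [0.5816 0.0923 0.0991] yaw 1.0037 d tool [-0.0005 -0.0008  0.0011] len 0.001 F [-3.1  1.   6.1] open 0.0395
roll 0.0037
```

Request:
step_arm:
  moves:
    - [[0, 0, 0, 0.11], [0, 0, 0, 0.11], [0, 0, 0, 0.11], [0, 0, 0, 0.11], [0, 0, 0, 0.11], [0, 0, 0, 0.11], [0, 0, 0, 0.11], [0, 0, 0, 0.11]]

```text
time: 42.23
tool_pos: [0.5821, 0.0915, 0.0991]
tool_rot: [3.137, -0.001, 0.118]
contact_force: [-2.0, -1.7, 5.7]
opening: 0.0394
```

Request:
step_arm:
  moves:
    - [[0, 0, 0, 0.11], [0, 0, 0, 0.11], [0, 0, 0, 0.11], [0, 0, 0, 0.11], [0, 0, 0, 0.11], [0, 0, 0, 0.11], [0, 0, 0, 0.11], [0, 0, 0, 0.095]]

```text
time: 42.9
tool_pos: [0.5818, 0.0907, 0.0991]
tool_rot: [3.138, -0.004, -0.747]
contact_force: [-2.5, -4.1, 5.9]
opening: 0.0396
```

Request:
step_arm:
  moves:
    - [[0, 0, 0, 0], [0, 0, 0, 0]]

```text
time: 43.07
tool_pos: [0.5818, 0.0908, 0.0991]
tool_rot: [3.138, -0.004, -0.742]
contact_force: [-2.0, -5.1, 5.6]
opening: 0.0391
```

Request:
step_arm:
  moves:
    - [[0, 0, 0, 0], [0, 0, 0, 0], [0, 0, 0, 0], [0, 0, 0, 0], [0, 0, -0.02, 0], [0, 0, -0.03, 0], [0, 0, -0.035, 0], [0, 0, -0.035, 0]]
  hand: 0.7

```text
time: 43.73
tool_pos: [0.5813, 0.0925, 0.219]
tool_rot: [3.138, -0.001, -0.741]
contact_force: [0.5, -0.0, 0.1]
opening: 0.0641
```

Run:
```python
from h import *
w=cam('wrist','w24');to(.5218,.0897,.25)
```

```text
t 43.7833 pos [0.5847 0.0927 0.2274] yaw -0.741 d tool [-0.0442  0.0445 -0.0233] len 0.067 F [ 2.1 -0.9  5.7] open 0.0644
```

View pics/w24.png

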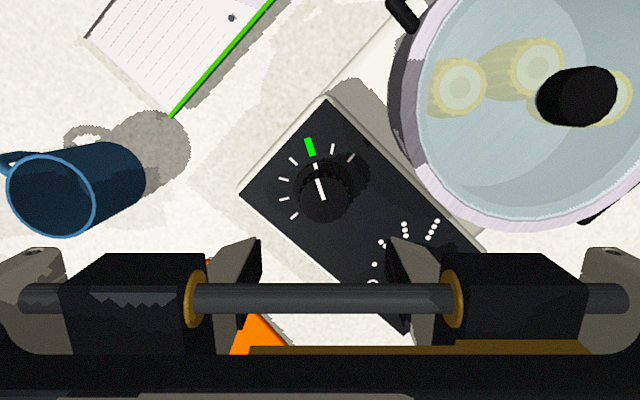

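Run:
```python
from h import *
w=cam('wrist','w25'); pdir(w,(305,345,155,210),110)
a=cv2.imread('pics/w25.png'); cv2.imwrite('pics/z25.png',cv2.resize(a[100:250,240:400],None,fx=5,fy=4,interpolation=cv2.INTER_CUBIC)[:600])
g=w['frame'].astype(int); m=(g[:,:,1]>120)&(g[:,:,1]-g[:,:,0]>80); m[:130]=0;m[165:]=0;m[:,:295]=0;m[:,325:]=0
v,u=np.nonzero(m);q=np.array([onz(w,x,y,.087)[:2] for x,y in zip(u,v)]);c=q.mean(0);_,_,V=np.linalg.svd(q-c);print('green',c,np.degrees(np.arctan2(V[0][1],V[0][0])))
# ticks
f=g; mm=(f.min(2)>120).astype(np.uint8); mm[:135]=0; mm[225:]=0; mm[:,:270]=0; mm[:,365:]=0
n,l,st,ce=cv2.connectedComponentsWithStats(mm)
for i in range(1,n):
    if st[i,4]>8: print(st[i],ce[i].round(1))
```

```text
blob [12, 10, 6, 7, 29] [0.6067 0.0776] len 0.0053 deg 158.0
blob [14, 25, 11, 22, 99] [0.5905 0.0873] len 0.0188 deg 155.4
green [0.61797382 0.07447195] 154.90979829721653
[270 135  30  33 515] [279.7 145.7]
[334 146   5  11  36] [335.7 151.2]
[351 157   8   8  19] [353.8 160.3]
[294 159   9   9  35] [298.1 163.2]
[317 165   6   7  27] [319.3 167.9]
[284 178  10   6  31] [288.6 180.6]
[319 180  11  22  98] [324.2 190.1]
[285 198   9   5  27] [289.  199.7]
[295 213   8   8  27] [298.4 216.1]
[270 218   8   7  30] [272.3 222.1]
```

View pics/z25.png

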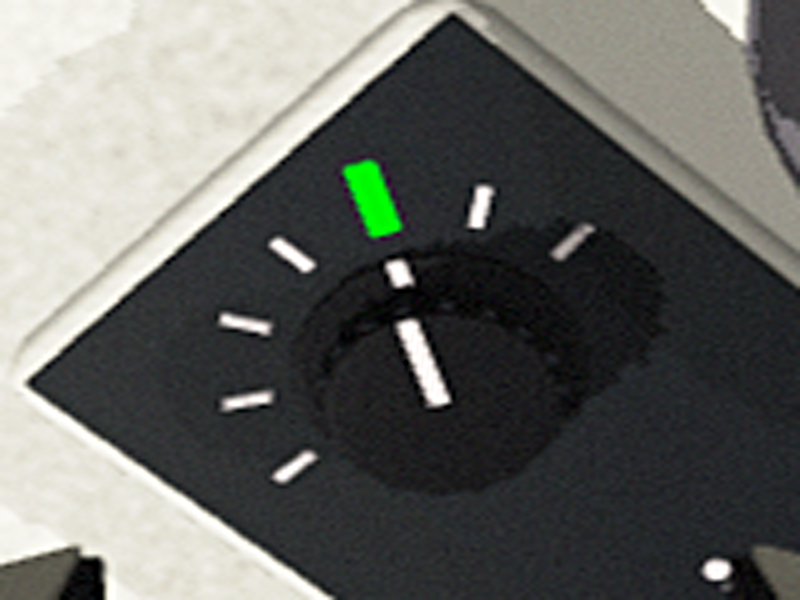

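Request:
step_arm:
  moves:
    - [[-0.0161, 0.03, -0.015, 0], [-0.0161, 0.03, -0.01, 0], [-0.0161, 0.03, 0, 0], [-0.0161, 0.03, 0, 0], [0, 0, 0, -0.12], [0, 0, 0, -0.12], [0, 0, 0, -0.12], [0, 0, 0, -0.12]]

```text
time: 44.5
tool_pos: [0.4529, 0.0474, 0.243]
tool_rot: [3.138, -0.001, -0.255]
contact_force: [-0.5, -0.5, 1.0]
opening: 0.0643
```

Request:
step_arm:
  moves:
    - [[0, 0, 0, -0.12], [0, 0, 0, -0.12], [0, 0, 0, -0.12], [0, 0, 0, -0.12], [0, 0, 0, -0.12], [0, 0, 0, -0.12], [0, 0, 0, -0.12], [0, 0, 0, -0.12]]

```text
time: 45.17
tool_pos: [0.4531, 0.0475, 0.2428]
tool_rot: [3.139, 0.003, 0.705]
contact_force: [-0.2, -0.1, 0.2]
opening: 0.0641
```

Request:
step_arm:
  moves:
    - [[0, 0, 0, -0.12], [0, 0, 0, -0.12], [0, 0, 0, -0.12], [0, 0, 0, -0.12], [0, 0, 0, -0.087], [0, 0, 0, 0], [0, 0, 0, 0]]
  hand: 0.6

```text
time: 45.75
tool_pos: [0.4531, 0.0475, 0.243]
tool_rot: [3.141, 0.004, 1.263]
contact_force: [-0.2, 0.1, 0.2]
opening: 0.0551
```

Run:
```python
from h import *
w=cam('wrist','w26');to(.464,.0858,.098,1.266);print(robot.observe()['qpos'])
```

```text
t 45.8 pos [0.4532 0.0475 0.2431] yaw 1.2628 d tool [ 0.0403 -0.0014  0.1449] len 0.15 F [ 0.6  0.6 -0.2] open 0.0553
roll -0.0032
[-0.06147341  0.20084229  1.67335623 -0.00389703  1.26730746  0.24764193]
```

View pics/w26.png

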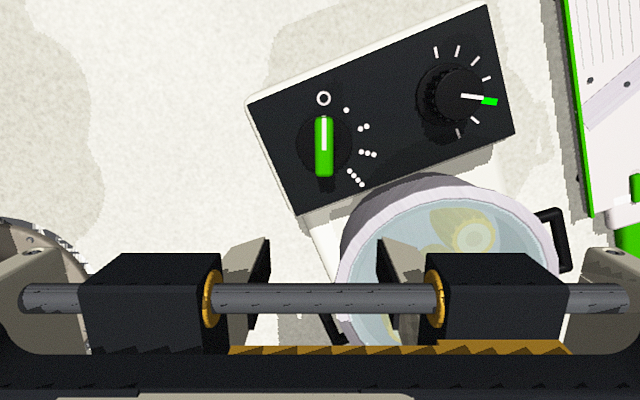

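Run:
```python
from h import *
w=cam('wrist'); pdir(w,(305,345,108,180))
g=w['frame'].astype(int); m=(g[:,:,1]>110)&(g[:,:,1]-g[:,:,0]>60); m[:110]=0;m[182:]=0;m[:,:305]=0;m[:,345:]=0
v,u=np.nonzero(m);p=onz(w,(u.min()+u.max())/2,(v.min()+v.max())/2,.122);print(u.min(),u.max(),v.min(),v.max(),p)
to(*p[:2],.098)
```

```text
blob [16, 10, 6, 32, 168] [0.4695 0.0951] len 0.0255 deg -105.7
315 332 117 176 [0.46603388 0.08488637 0.122     ]
t 45.85 pos [0.4532 0.0474 0.2432] yaw 1.2633 d tool [0.0401 0.0008 0.145 ] len 0.15 F [ 0.8  0.6 -0.6] open 0.0554
```

Request:
step_arm:
  moves:
    - [[0.02, 0, 0.02, 0], [0.0203, 0, 0.03, 0], [0, 0, 0.03, 0], [0, 0, 0, 0], [0, 0, 0, 0]]

```text
time: 46.27
tool_pos: [0.4645, 0.0855, 0.1626]
tool_rot: [-3.14, 0.005, 1.265]
contact_force: [0.2, -0.2, 0.1]
opening: 0.0553
```

Run:
```python
from h import *
w=cam('wrist','w27');to(.465,.0853,.099,1.266)
```

```text
t 46.3167 pos [0.4657 0.0853 0.164 ] yaw 1.2647 d tool [-0.     -0.0008  0.065 ] len 0.065 F [0.7 0.4 0.5] open 0.0549
roll -0.0013
```

View pics/w27.png

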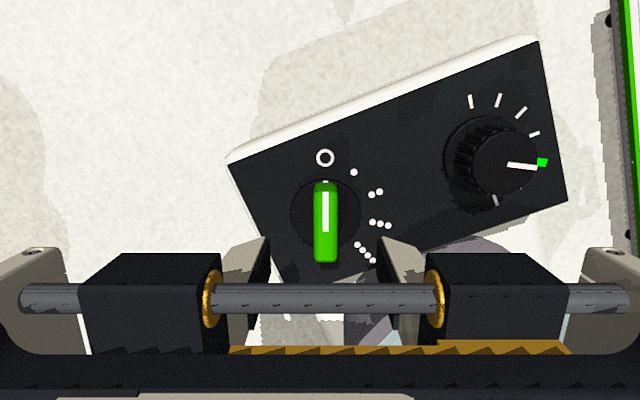

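Request:
step_arm:
  moves:
    - [[0, 0, 0.025, 0], [0, 0, 0.025, 0], [0, 0, 0.014, 0], [0, 0, 0, 0], [0, 0, 0, 0]]

```text
time: 46.73
tool_pos: [0.4664, 0.0849, 0.1007]
tool_rot: [3.138, 0.003, 1.265]
contact_force: [1.1, -0.0, 1.1]
opening: 0.0551
```

Request:
step_arm:
  moves:
    - [[0, 0, 0, 0], [0, 0, 0, 0], [0, 0, 0, 0], [0, 0, 0, 0], [0, 0, 0, 0], [0, 0, 0, 0], [0, 0, 0, 0], [0, 0, 0, 0]]
  hand: 0
  force: 30

```text
time: 47.4
tool_pos: [0.4658, 0.0852, 0.0994]
tool_rot: [3.139, 0.003, 1.266]
contact_force: [1.1, -0.2, 1.1]
opening: 0.016
```

Request:
step_arm:
  moves:
    - [[0, 0, 0, 0], [0, 0, 0, 0]]

```text
time: 47.57
tool_pos: [0.4658, 0.0852, 0.0994]
tool_rot: [3.139, 0.003, 1.266]
contact_force: [0.8, -0.2, 1.1]
opening: 0.016
```

Roll +1.8, to yaw −0.534.

Request:
step_arm:
  moves:
    - [[0, 0, 0, 0.1], [0, 0, 0, 0.1], [0, 0, 0, 0.1], [0, 0, 0, 0.1], [0, 0, 0, 0.1], [0, 0, 0, 0.1], [0, 0, 0, 0.1], [0, 0, 0, 0.1]]

```text
time: 48.23
tool_pos: [0.4668, 0.0844, 0.0995]
tool_rot: [3.135, -0.0, 0.461]
contact_force: [5.1, -5.2, -2.0]
opening: 0.0157
```

Request:
step_arm:
  moves:
    - [[0, 0, 0, 0.1], [0, 0, 0, 0.1], [0, 0, 0, 0.1], [0, 0, 0, 0.1], [0, 0, 0, 0.1], [0, 0, 0, 0.1], [0, 0, 0, 0.1], [0, 0, 0, 0.1]]

```text
time: 48.9
tool_pos: [0.4669, 0.0831, 0.0995]
tool_rot: [3.136, -0.005, -0.338]
contact_force: [4.5, -12.5, 0.2]
opening: 0.0156
```

Request:
step_arm:
  moves:
    - [[0, 0, 0, 0.1], [0, 0, 0, 0.1], [0, 0, 0, 0], [0, 0, 0, 0]]

```text
time: 49.23
tool_pos: [0.4667, 0.0828, 0.0995]
tool_rot: [3.136, -0.006, -0.534]
contact_force: [4.3, -12.9, -0.7]
opening: 0.0158
```

Request:
step_arm:
  moves:
    - [[-0.003, -0.0015, 0, 0], [0, 0, 0, 0], [0, 0, 0, 0]]

```text
time: 49.48
tool_pos: [0.4666, 0.0831, 0.0995]
tool_rot: [3.134, -0.011, -0.532]
contact_force: [9.4, -27.1, -5.4]
opening: 0.0159
```

Request:
step_arm:
  moves:
    - [[0, 0, 0, 0], [0, 0, 0, 0], [0, 0, 0, 0], [0, 0, 0, 0], [0, 0, -0.02, 0], [0, 0, -0.03, 0], [0, 0, -0.035, 0], [0, 0, -0.035, 0]]
  hand: 0.6

```text
time: 50.15
tool_pos: [0.4627, 0.089, 0.2202]
tool_rot: [3.138, -0.0, -0.534]
contact_force: [0.9, -0.7, 0.3]
opening: 0.0546
```

Request:
step_arm:
  moves:
    - [[-0.03, 0, -0.02, 0], [-0.03, 0, -0.02, 0], [0, 0, 0, 0], [0, 0, 0, 0]]

```text
time: 50.48
tool_pos: [0.4115, 0.1202, 0.2603]
tool_rot: [3.14, -0.005, -0.532]
contact_force: [-0.5, 0.4, -0.9]
opening: 0.0552
```

Run:
```python
from h import *
w=cam('wrist','w28');to(.464,.0858,.098,1.266);cam('scene','s28')
```

```text
t 50.5333 pos [0.4117 0.1197 0.2593] yaw -0.5328 d tool [0.0617 0.0022 0.1615] len 0.173 F [ 0.5  0.2 -0.1] open 0.0554
roll -1.7988
```

View pics/w28.png

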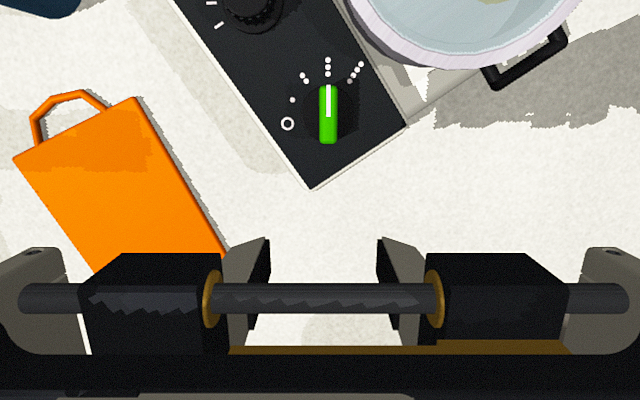

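View pics/s28.png

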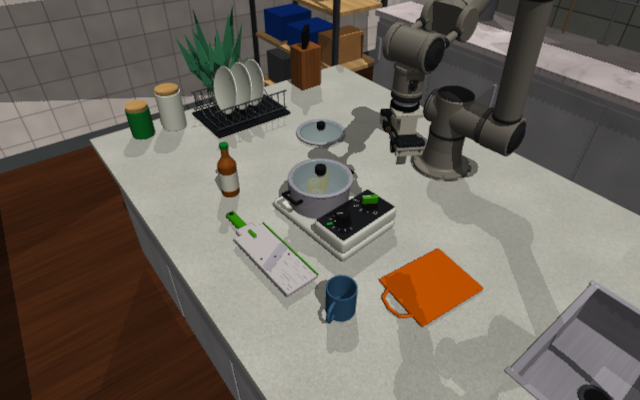

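Run:
```python
from h import *
w=cam('wrist'); pdir(w,(310,345,75,145))
s=cam('scene'); f=s['frame']
m=(f.max(2)<50).astype(np.uint8); m[:155]=0;m[185:]=0;m[:,:300]=0;m[:,:][:,340:]=0
n,l,st,ce=cv2.connectedComponentsWithStats(m)
for i in range(1,n):
    if st[i,4]>30: print(st[i],ce[i],onz(s,*ce[i],.157))
a=f[:,:,::-1]; cv2.imwrite('pics/z28.png',cv2.resize(np.ascontiguousarray(a[145:255,265:405]),None,fx=5,fy=5,interpolation=cv2.INTER_CUBIC))
```

```text
blob [15, 10, 5, 33, 164] [0.4761 0.0772] len 0.0266 deg 149.4
[315 164  11  12 112] [320.01785714 169.33928571] [ 0.53425812 -0.07603765  0.157     ]
```

View pics/z28.png

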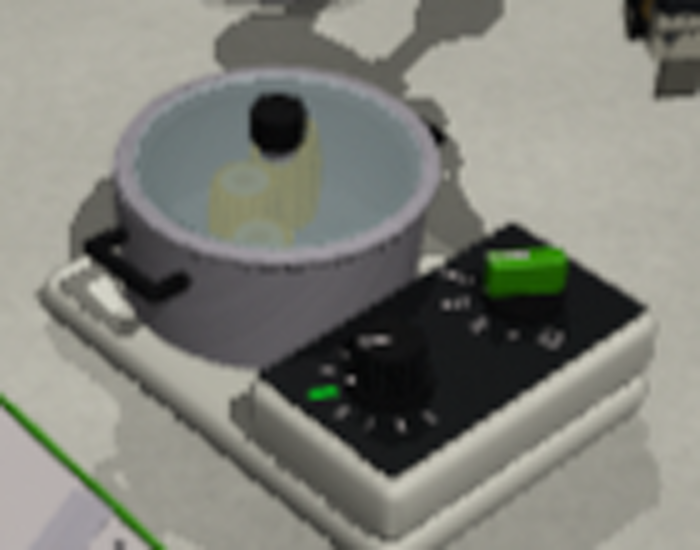

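Run:
```python
from h import *
print(robot.hand_in())
```

```text
the job is handed in; nothing more can be done
None
```

The job is done and handed in at about 51 s of the 210 s. No verdict was reported.

**What I did:**
1. Turned the selector to the white ring.
2. Stood all three pieces of corn in the pot. Only three were present.
3. Took the lid farthest to the robot's left and set it on the pot.
4. Turned the heat dial to the green line.
5. Turned the selector to the three dots, let go and moved clear.

**Last checks:**
- **Selector:** its pointer measured -30.6°, where the three-dot direction is -30.6°, and it stayed there after release.
- **Heat dial:** the pointer measured -24.6°, against about -25° for the green line.
- **Lid:** it touched down at the height expected for a seated lid, and the scene and side pictures show its flange on the rim all round. The final scene picture put its knob about 4 mm from the pot centre I measured with the wrist camera. My camera positions differed by 2–3 mm between views, so I take that as calibration error.
- **Corn:** all three pieces are standing under the glass and the board is empty.
- **Slicer, bottle and mug:** they look where they started. I compared them only by eye.

**What did not go as expected:**
- **Arm limit:** while placing the first corn, the last joint reached its limit and tilted the tool by about 2°. I corrected this before picking up the lid.
- **First selector reading:** at the start the pointer measured about 0.18 rad past three dots. I found no cause.
- **Force on the selector:** during the last turn the side force reached about 29 N, which is under the limits.

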